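# Empty the casting pot into the metal box and latch it

## Robot

A 6-joint arm with a two-finger parallel gripper is mounted at the origin on the work surface. World frame = base frame: x ahead of the robot, y to its left, z up, the work surface at z = 0. Lengths are in mm, angles in rad, forces in N, time in s.
With the tool pointing down it reaches from about 250 to 850 mm from the base axis. Payload 12.5 kg.
Tool frame: the origin (TCP) lies on the mounting face of the last link; the fingertips stand 186 mm ahead of it and the grasp point (between the pads) lies 167 mm ahead of it; z points along the fingers, y is the line along which they close (so a half turn about z gives the same grasp; the last joint's range is limited). The gripper opens to 93 mm and grips with 3 to 60 N. Pads are 15 mm wide; open, the fingers measure 128 mm over their backs; the gripper's body (75 mm by 188 mm) begins 65 mm behind the grasp point.
Start: joints at [1.178, 0.351, 1.652, -0, 1.139, -0.085], TCP at [166.598, 524.148, 404.733] pointing down, gripper open.
Joint ranges: [-2.75, 2.75], [-0.79, 2.1], [0.01, 2.65], [-1.57, 4.71], [0.07, 3.14], [-2.87, 2.87]. Speed limits (rad/s): [2.22, 2.22, 2.79, 3.14, 3.14, 3.14].

## Interface

Orientations are given as a unit quaternion [x, y, z, w].
In Python, from rig import ctrl, eyes, sign_off gives the robot as it stands. The module is installed in compiled form; this text tells all that it offers.
- The arm moves only by the tool play_rows, never from a script. Its argument "series" is a list of rows, each an object of numbers: "x", "y", "z": the shift along the world's x, y, z in m; "rx", "ry", "rz": the turn, a rotation vector about the world's x, y, z in rad. A call has 1 to 10 rows; each row shifts and turns the commanded pose from where the row before left it; what a row does not reach is not made up. A row lasts 1/10 s, in which the tool goes at most 50 mm and 8.59 degrees, less where a joint would pass 70% of its speed; a pose out of reach is approached as far as the arm can. A call is refused whole if a number of a shift passes 0.05 or a number of a turn 0.15, either way. A call with a gripper value outside its range is refused whole. "jaw" is the closure in counts, from 0 (fully open) to 255 (shut), set as the call begins (left out, the last holds). The fingers move at their own pace and stop on an object; "force" is the grip in N (left out, the last holds). Time passes only in rows, so rows that do not move let the fingers close. It gives the time, the measured TCP pose, the force, the opening and the grip force at its end, in the units of the state.
- ctrl.get_state(): the state, without advancing time (a new reading comes with each control period).
- eyes.read_camera(name): name is "scene" or "side" or "wrist"; returns the picture (480x640x3 uint8, red, green, blue); there is no depth.
- eyes.get_calibration(name): a dict with "K" (3x3 intrinsics, pixels), "camera_from_world" (4x4, takes a point from world to camera coordinates). Camera axes: x right, y down, z forward; pixel columns grow to the right and rows downward; lengths in mm; the calibration is good to about 2 mm. A picture is of the moment at which its call begins: read the wrist's pose just before it. get_calibration takes no time and is no camera call; for the wrist camera it gives the pose at the moment of the call.
- sign_off(): hands the job in; it is judged then, once.
The state is a dict: "time_s": time; "joint_pos": joint angles; "qvel": joint speeds; "tau": joint torques, N m; "eef_pos": TCP position; "eef_rot": TCP orientation; "ft_force": force on the tool from outside, world axes, zero at the start; "ft_torque": the same for the moment, N m; "opening": finger opening in mm; "grasp_force": force on a finger pad.
Only numpy, scipy, OpenCV 4.12 (cv2) and the standard library are available. Lean on these libraries where they do the work, as an engineer would, in place of code of your own. Each camera call takes 0.05 s, during which the arm holds its last target. There are 200 camera calls.

## Task

Tip the steel pot over the open metal box so that all five brass castings drop into the box, then stand the empty pot upright on the middle of the cork mat and let go of it. After that shut the box's lid, hook the draw latch's wire loop over the keeper on the lid and press the lever down until it snaps over centre against the box, without shifting the other things on the bench.

Things in the scene. Friction and masses are not known exactly. Their poses are not given: they have to be found in the camera images.
- pot: (all sizes here in mm) squat straight-sided round steel pot, 66 outside diameter, 78 tall, wall 3, floor 4 thick, about 220 g, open top, no handle; holds the castings. Origin: centre of its underside; z points up out of its mouth.
- casting1: rough brass casting, a round lump 16 to 17 across and 15 tall, about 22 g; starts standing on the pot's floor. Origin: centre of its underside as it started.
- casting2: rough brass casting, a round lump 16 to 17 across and 16 tall, about 22 g; starts standing on the pot's floor. Origin: centre of its underside as it started.
- casting3: rough brass casting, a round lump 16 to 17 across and 15 tall, about 22 g; starts standing on the pot's floor. Origin: centre of its underside as it started.
- casting4: rough brass casting, a round lump 16 to 17 across and 16 tall, about 22 g; starts standing on the pot's floor. Origin: centre of its underside as it started.
- casting5: rough brass casting, a round lump 16 to 17 across and 15 tall, about 22 g; starts standing on the pot's floor. Origin: centre of its underside as it started.
- box: fixed aluminium box, 170 (x) by 140 (y) by 90 tall, wall 4, open top under a hinged lid. Origin: centre of its underside; -x is its front, which faces the robot and carries the draw latch; the lid's hinge line runs along its far +x rim at (85, y, 90.5). The latch's lever pivot at (-101, 0, 65), so 16 in front of the front wall.
- lid (a joint): the box's lid: 0 shut, grows as it opens (rad), 1.57 upright, at most 1.9. Plate 170 by 140 by 8, its lower face in the hinge line, about 250 g, on a stiff hinge: it stays where it is left (about 0.3 N m to move).
- keeper (a point): the point where the latch loop's bar rests when hooked: in the upward-open groove of the steel keeper on the lid's free edge (170 from the hinge), 7.5 beyond the edge. The groove is 9 wide and 40 long, with a 5 high lip on its outer side and a back plate rising 22.5 above its floor on the lid side. When the lid is shut this point is at box (-92.5, 0, 96).
- lever (a joint): the draw latch's lever (rad): 0 handle level, straight out from the box front; negative raised (starts -0.65 to -1.0); positive pressed down; end stop 1.536, handle hanging down along the box front. Takes about 1 N at the handle's end, 2 to 3 N while it stretches the loop; passes over centre at about 1.1, then pulls itself to the stop. Before that it stays where it is left.
- lever_end (a point): middle of the tip of the lever's handle, 40 from the pivot; the handle is a plate 36 wide, 4 thick.
- bail (a joint): swing of the wire loop on the lever (rad), larger leans more to the box; this minus the lever's value is its lean from vertical towards the box. It swings freely and falls to whichever side it leans: it starts fallen outward on its stop by the handle (-1.37); pushed past vertical with the lid shut, it drops against the keeper's back plate, its bar above the groove.
- loop_bar (a point): middle of the wire loop's top bar (5 thick, along the box's y), 40.5 from the loop's own pivot, which sits on the lever 12 from the lever's pivot, 0.105 rad below the handle's line. The loop's legs stand 26.5 to each side, outside the handle. The loop stretches by spring up to 8.
- mat: round cork mat fixed on the bench, 100 across, 4 thick. Origin: centre of its underside.
- tin: bystander: low round aluminium tin, 62 across, 28 tall. Origin: centre of its underside.
- jar: bystander: squat amber glass jar with a steel cap, 56 across, 62 tall. Origin: centre of its underside.
- beaker: bystander: empty slim steel beaker, 50 across, 105 tall (taller and narrower than the pot). Origin: centre of its underside.
- cup: bystander: black lidded coffee cup, 84 across at the top, 112 tall. Origin: centre of its underside.
- hammer: bystander: small hammer lying on the bench along its x, wooden handle to its -x, about 250 long.
- pliers: bystander: pliers lying on the bench, blue grips to their -x, 135 long, 15 tall.
- mandrel: bystander: steel ring mandrel, a round bar 22 thick and about 260 long lying on the bench along its x behind the box.
Things that resemble listed ones, but are neither listed nor needed, are in the scene too. Of the things like the mat, leave any that is turquoise; of the rest the larger one is meant.

How it is judged:
By the outcome, as a careful person would: the job done as asked, in the order asked, and still so for the second after the job is handed in, with the robot touching nothing.
It also fails if it takes over 72 s, if anything falls off the work surface, if the arm or the gripper's body presses on something with over 40 N, if the wrist force passes 120 N, or if a joint passes its speed limit or range.

## Working session

There is one attempt and no reset: what is moved stays moved. The work goes in short steps, Python scripts to look and compute and a tool call to move; the robot and the scene stay as the last step left them, time stands still between calls to the robot, and variables do not carry over. Pictures are saved under pics/ and viewed, at most 10 in all, crops included, and the job is handed in when it is done.

Besides the shell and the picture viewer there is one more tool, called after "Emit:" by a JSON object that holds its "op" and its "data", one argument or row to a line. play_rows: Moves the arm, as the interface text tells. Its arguments: {"type":"object","properties":{"series":{"type":"array"},"jaw":{"type":"number"},"force":{"type":"number"}},"required":["series"]}

```bash
mkdir -p pics; ls
cat > h.py <<'E'
import numpy as np, cv2
from rig import ctrl, eyes, sign_off
def snap(cam,name):
    im=eyes.read_camera(cam); cv2.imwrite(f'pics/{name}.png',im[:,:,::-1]); return im
def ray(cal,u,v):
    K=np.array(cal['K']);T=np.array(cal['camera_from_world']);R=T[:3,:3];t=T[:3,3]
    d=R.T@np.linalg.solve(K,[u,v,1]);return -R.T@t,d
def onz(cal,u,v,z):
    o,d=ray(cal,u,v);return o+d*(z-o[2])/d[2]
def proj(cal,p):
    T=np.array(cal['camera_from_world']);q=T[:3,:3]@np.array(p,float)+T[:3,3];w=np.array(cal['K'])@q;return w[:2]/w[2]
E
python3 - <<'E'
from h import *
for c in ['scene','side','wrist']:
    snap(c,c+'0'); k=eyes.get_calibration(c); o,d=ray(k,320,240); print(c,o.round(),d.round(2),k['K'][0][0])
print(ctrl.get_state())
E
```

```text
pics
scene [1331. -159. 1206.] [-0.58  0.11 -0.81] 475.29336370703766
side [ 315.  787. 1008.] [ 0.2  -0.66 -0.72] 485.7697165774963
wrist [ 92. 548. 384.] [ 0.26 -0.06 -0.96] 424.00392180343977
{'time_s': 0.15, 'joint_pos': array([ 1.17838261e+00,  3.51074954e-01,  1.65224064e+00, -3.01912084e-05,
        1.13912651e+00, -8.46181553e-02]), 'qvel': array([ 0.00069257, -0.00038093, -0.0023773 , -0.00011984, -0.00093669,
        0.00065561]), 'tau': array([ 5.66340641e-04, -4.97469771e+01, -2.85344732e+01,  6.99209981e-02,
        2.45418720e-02, -1.05705976e-04]), 'eef_pos': array([166.57716344, 524.06523814, 404.35944196]), 'eef_rot': array([ 1.53284738e-01,  9.88181971e-01, -4.15936442e-04, -8.70250224e-05]), 'ft_force': array([ 0.92815225, -0.23219232, -0.51902868]), 'ft_torque': array([ 0.06008239, -0.00833766,  0.0102411 ]), 'grasp_force': 0.0, 'opening': 92.93620531368241}
```

View pics/scene0.png

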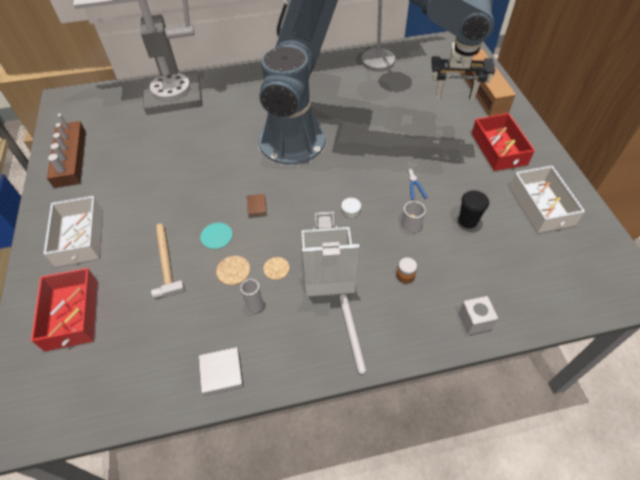

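View pics/side0.png

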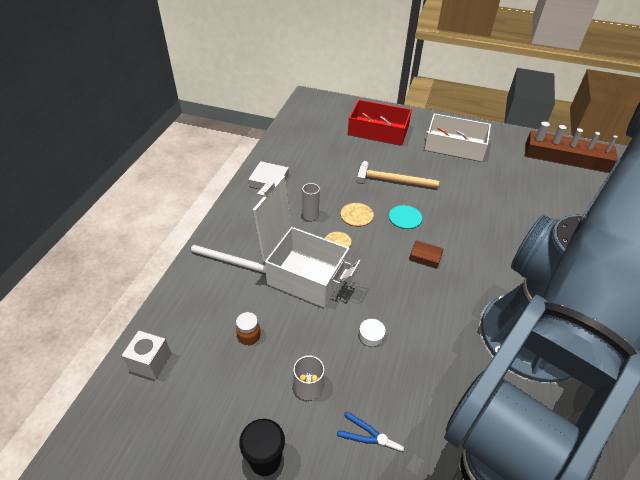

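The scene shows the pot at (413,216), the box at (330,262) with its lid up, the large cork mat at (233,270), the beaker at (252,296), and the tin at (351,207). In the side view the pot is at (309,378), the box at (307,265) and the mat at (357,214).

Run:
```python
from h import *
s=cv2.imread('pics/scene0.png'); d=cv2.imread('pics/side0.png')
def crop(im,x,y,w,h,f=4): return cv2.resize(im[y:y+h,x:x+w],None,fx=f,fy=f,interpolation=cv2.INTER_CUBIC)
a=np.hstack([crop(s,290,205,80,100),crop(d,245,175,120,100+0)[:, :]])
b=np.hstack([crop(s,390,190,50,50),crop(d,280,345,60,60)[:200],])
out=np.zeros((600,800,3),np.uint8); out[:400,:800]=a[:400,:800]; out[400:400+b.shape[0],:b.shape[1]]=b
out[400:600,450:800]=cv2.resize(d[265:315,320:408],(350,200),interpolation=cv2.INTER_CUBIC)
cv2.imwrite('pics/comp.png',out)
cs,cd=[eyes.get_calibration(c) for c in('scene','side')]
# mats by colour
for n,im,c in(('scene',s,cs),('side',d,cd)):
    hsv=cv2.cvtColor(im,cv2.COLOR_BGR2HSV)
    m=cv2.inRange(hsv,(10,80,150),(25,200,255))
    for k in cv2.findContours(m,cv2.RETR_EXTERNAL,cv2.CHAIN_APPROX_NONE)[0]:
        if cv2.contourArea(k)>120:
            P=np.array([onz(c,*p[0],4)[:2] for p in k]); (x,y),r=cv2.minEnclosingCircle(P.astype(np.float32)); print(n,k[:,0].mean(0).round(),round(x),round(y),round(r))
```

```text
scene [276. 268.] 544 -146 38
scene [232. 270.] 521 -273 49
scene [164. 253.] 405 -474 112
scene [499.  85.] -139 879 102
scene [52. 73.] -692 -904 244
side [339. 238.] 541 -147 38
side [357. 214.] 519 -274 51
side [402. 178.] 423 -490 118
side [419.  92.] 457 -1059 124
side [517.  43.] 85 -1827 551
```

View pics/comp.png

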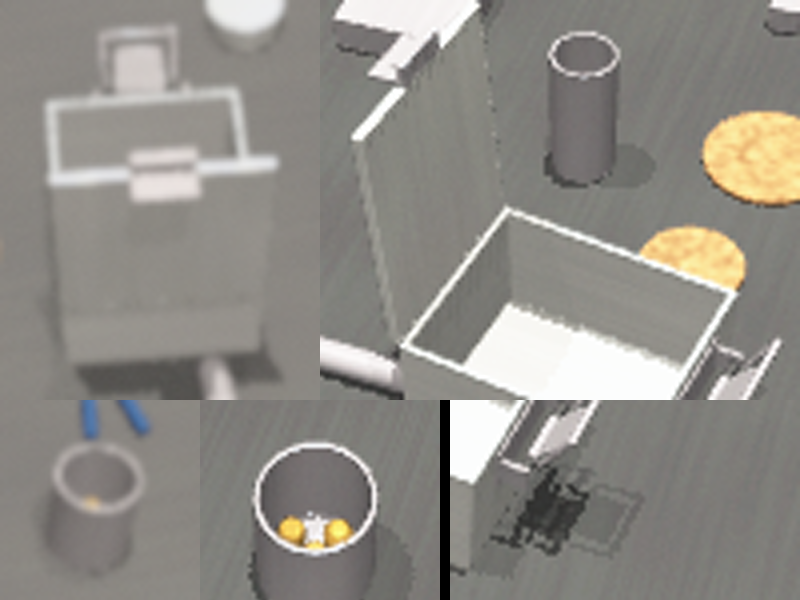

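View pics/wrist0.png

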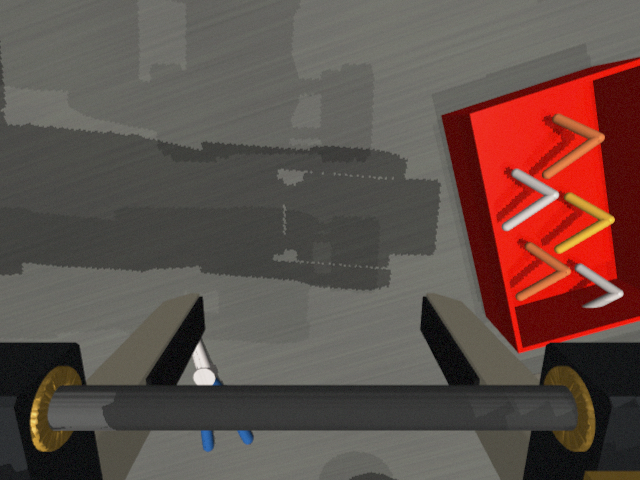

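The composite shows the box rim corners, the latch's loop fallen outward, the pot rim with the castings inside, and the beaker standing between the lid and the large mat. The wrist view shows nothing needed, only the pliers at (215,400).

Run:
```python
from h import *
cs,cd=[eyes.get_calibration(c) for c in('scene','side')]
def tri(a,b):
    (o,d),(p,e)=ray(cs,*a),ray(cd,*b); s=np.linalg.lstsq(np.c_[d,-e],p-o,rcond=None)[0]; A=o+s[0]*d;B=p+s[1]*e; return ((A+B)/2).round(1),np.linalg.norm(A-B).round(1)
for n,c,u,v,z in [('box+x-y',cd,291.75,227,90),('box-x-y',cd,349.2,248.7,90),('box+x+y',cd,265.7,261.2,90),('s-x-y',cs,302,230.7,90),('s-x+y',cs,350,228,90),
 ('pot side',cd,309,369.5,78),('pot sc',cs,414.5,209.5,78),('beaker',cd,311,188.7,105),('tin',cd,372,327,28),('jar',cd,247,321,62),('cup',cd,263,440,112),('tin sc',cs,351,205,28),
 ('smallblock',cd,426,254,20)]:
    print(n,onz(c,u,v,z).round(1))
# lid free-edge corners: side (359,137) crop ->
print('lid +y corner',tri((358.7,245.5),(245+(357-320)/4,175+134/4)))
print('lid -y corner',tri((303,250),(245+(480-320)/4,175+2/4)))
print('lever tip +y? scene',onz(cs,290+118/4,205+45/4,90),)
# loop/lever corners side: loop bar ends
for X,Y in((778,342),(745,400)): print('loop',onz(cd,245+(X-320)/4,175+Y/4,90).round())
```

```text
box+x-y [652.1 -75.4  90. ]
box-x-y [485.1 -49.3  90. ]
box+x+y [671.8  59.9  90. ]
s-x-y [489.7 -50.8  90. ]
s-x+y [513.   89.2  90. ]
pot side [474.8 302.7  78. ]
pot sc [481.2 302.   78. ]
beaker [ 648.2 -225.   105. ]
tin [376.6 122.4  28. ]
jar [653.7 222.5  62. ]
cup [502.9 482.3 112. ]
tin sc [377.8 129.8  28. ]
smallblock [ 292.3 -162.9   20. ]
lid +y corner (array([691.8,  57.3, 259. ]), np.float64(4.4))
lid -y corner (array([669.9, -78.1, 256. ]), np.float64(6.9))
lever tip +y? scene [448.50887641  11.23350209  90.        ]
loop [450. -19.  90.]
loop [457.  34.  90.]
```

Emit:
{"op": "play_rows", "data": {
  "series": [
    {"x": 0.013,"y": -0.012,"z": -0.02,"rz": -0.108},
    {"x": 0.013,"y": -0.012,"z": -0.02,"rz": -0.108},
    {"x": 0.013,"y": -0.012,"z": -0.02,"rx": -0.06,"ry": -0.104},
    {"x": 0.013,"y": -0.012,"z": -0.02,"rx": -0.06,"ry": -0.104},
    {"x": 0.013,"y": -0.012,"z": -0.02,"rx": -0.06,"ry": -0.104},
    {"x": 0.013,"y": -0.012,"z": -0.02,"rx": -0.06,"ry": -0.104},
    {"x": 0.013,"y": -0.012,"z": -0.02,"rx": -0.06,"ry": -0.104},
    {"x": 0.013,"y": -0.012,"z": -0.02,"rx": -0.06,"ry": -0.104},
    {"x": 0.013,"y": -0.012,"z": -0.02,"rx": -0.06,"ry": -0.104},
    {"x": 0.013,"y": -0.012,"z": -0.02,"rx": -0.06,"ry": -0.104}
  ],
  "jaw": 0,
  "force": 40
}}

```text
schema error: expected keys x, y, z, rx, ry, rz
```

```bash
cat >> h.py <<'E'
from scipy.spatial.transform import Rotation as Rot
def st():
    s=ctrl.get_state(); R=Rot.from_quat(s['eef_rot']).as_matrix()
    print('t',round(s['time_s'],2),'q',s['joint_pos'].round(2),'p',s['eef_pos'].round(1),'tool z',R[:,2].round(3),'y',R[:,1].round(3),'F',s['ft_force'].round(1),'open',round(s['opening'],1),'grip',round(s['grasp_force'],1))
    print('grasp pt',(s['eef_pos']+167*R[:,2]).round(1),'tip',(s['eef_pos']+186*R[:,2]).round(1)); return s,R
def rv(s,R1): return Rot.from_matrix(R1@Rot.from_quat(s['eef_rot']).as_matrix().T).as_rotvec()
def frame(t,y):
    t=np.array(t,float);t/=np.linalg.norm(t);y=np.array(y,float);y-=t*(y@t);y/=np.linalg.norm(y);return np.c_[np.cross(y,t),y,t]
E
python3 - <<'E'
from h import *
s,R=st()
im=snap('wrist','w1');
E
```

```text
t 0.15 q [ 1.18  0.35  1.65 -0.    1.14 -0.08] p [166.6 524.1 404.4] tool z [-0.    -0.001 -1.   ] y [ 0.303  0.953 -0.001] F [ 0.9 -0.2 -0.5] open 92.9 grip 0.0
grasp pt [166.5 523.9 237.4] tip [166.5 523.9 218.4]
```

View pics/w1.png

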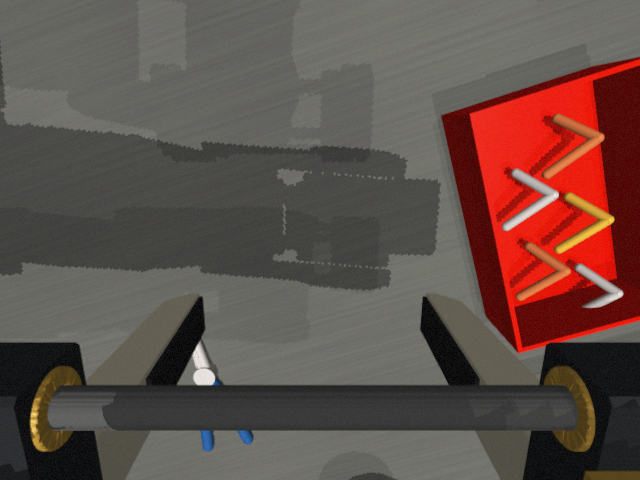

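The move was refused because every row needs all six keys, so the wrist view is unchanged. I'll resend it with full rows.

Emit:
{"op": "play_rows", "data": {
  "series": [
    {"x": 0.013,"y": -0.012,"z": -0.02,"rx": 0,"ry": 0,"rz": -0.108},
    {"x": 0.013,"y": -0.012,"z": -0.02,"rx": 0,"ry": 0,"rz": -0.108},
    {"x": 0.013,"y": -0.012,"z": -0.02,"rx": -0.06,"ry": -0.104,"rz": 0},
    {"x": 0.013,"y": -0.012,"z": -0.02,"rx": -0.06,"ry": -0.104,"rz": 0},
    {"x": 0.013,"y": -0.012,"z": -0.02,"rx": -0.06,"ry": -0.104,"rz": 0},
    {"x": 0.013,"y": -0.012,"z": -0.02,"rx": -0.06,"ry": -0.104,"rz": 0},
    {"x": 0.013,"y": -0.012,"z": -0.02,"rx": -0.06,"ry": -0.104,"rz": 0},
    {"x": 0.013,"y": -0.012,"z": -0.02,"rx": -0.06,"ry": -0.104,"rz": 0},
    {"x": 0.013,"y": -0.012,"z": -0.02,"rx": -0.06,"ry": -0.104,"rz": 0},
    {"x": 0.013,"y": -0.012,"z": -0.02,"rx": -0.06,"ry": -0.104,"rz": 0}
  ],
  "jaw": 0,
  "force": 40
}}

```text
time_s: 1.2
eef_pos: [297.0, 403.8, 204.1]
eef_rot: [0.229, 0.856, -0.119, 0.448]
ft_force: [0.0, -0.4, -0.5]
opening: 92.9
grasp_force: 0.0
```

Run:
```python
from h import *
s,R=st()
im=snap('wrist','w2'); 
c=eyes.get_calibration('wrist')
for a in np.linspace(0,2*np.pi,8,False): print(proj(c,[478+33*np.cos(a),302+33*np.sin(a),78]).round(),end=' ')
```

```text
t 1.2 q [ 0.99  0.65  1.92 -1.25  1.04  0.9 ] p [297.  403.8 204.1] tool z [ 0.713 -0.409 -0.569] y [0.499 0.867 0.001] F [ 0.  -0.4 -0.5] open 92.9 grip 0.0
grasp pt [416.1 335.4 109. ] tip [429.6 327.6  98.2]
[345. 305.] [374. 299.] [374. 290.] [337. 283.] [286. 284.] [260. 293.] [270. 301.] [304. 306.]
```

View pics/w2.png

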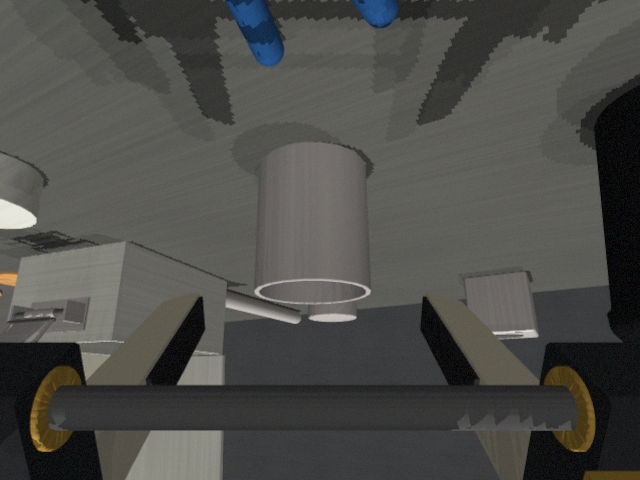

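The pot is centred at column 312, 2–3 mm to the right of my estimate, which puts it at about (477,300). But j4 is close to its −1.57 limit on this side, so I'll approach from the right instead, where j4 has plenty of range.

Emit:
{"op": "play_rows", "data": {
  "series": [
    {"x": 0.005,"y": -0.013,"z": 0.016,"rx": 0.0685,"ry": 0.1186,"rz": 0},
    {"x": 0.005,"y": -0.013,"z": 0.016,"rx": 0.0685,"ry": 0.1186,"rz": 0},
    {"x": 0.005,"y": -0.013,"z": 0.016,"rx": 0.0685,"ry": 0.1186,"rz": 0},
    {"x": 0.005,"y": -0.013,"z": 0.016,"rx": 0.0685,"ry": 0.1186,"rz": 0},
    {"x": 0.005,"y": -0.013,"z": 0.016,"rx": 0.0685,"ry": 0.1186,"rz": 0},
    {"x": 0.005,"y": -0.013,"z": 0.016,"rx": 0.0685,"ry": 0.1186,"rz": 0},
    {"x": 0.005,"y": -0.013,"z": 0.016,"rx": 0.0685,"ry": 0.1186,"rz": 0},
    {"x": 0.006,"y": -0.014,"z": 0,"rx": 0,"ry": 0,"rz": -0.145},
    {"x": 0.006,"y": -0.014,"z": 0,"rx": 0,"ry": 0,"rz": -0.145},
    {"x": 0.006,"y": -0.014,"z": 0,"rx": 0,"ry": 0,"rz": -0.145}
  ]
}}

```text
time_s: 2.25
eef_pos: [349.6, 271.2, 316.8]
eef_rot: [0.464, 0.886, -0.0, 0.002]
ft_force: [0.1, 1.0, -1.0]
opening: 93.2
grasp_force: 0.0
```

Emit:
{"op": "play_rows", "data": {
  "series": [
    {"x": 0.006,"y": -0.014,"z": 0,"rx": 0,"ry": 0,"rz": -0.145},
    {"x": 0.006,"y": -0.014,"z": 0,"rx": 0,"ry": 0,"rz": -0.145},
    {"x": 0.006,"y": -0.014,"z": 0,"rx": 0,"ry": 0,"rz": -0.145},
    {"x": 0.006,"y": -0.014,"z": 0,"rx": 0,"ry": 0,"rz": -0.145},
    {"x": 0.006,"y": -0.014,"z": 0,"rx": 0,"ry": 0,"rz": -0.145},
    {"x": 0.006,"y": -0.014,"z": 0,"rx": 0,"ry": 0,"rz": -0.145},
    {"x": 0.005,"y": -0.013,"z": 0,"rx": 0.1325,"ry": -0.0355,"rz": 0},
    {"x": 0.005,"y": -0.013,"z": 0,"rx": 0.1325,"ry": -0.0355,"rz": 0},
    {"x": 0.005,"y": -0.013,"z": 0,"rx": 0.1325,"ry": -0.0355,"rz": 0},
    {"x": 0.005,"y": -0.013,"z": -0.01,"rx": 0.1325,"ry": -0.0355,"rz": 0}
  ]
}}

```text
time_s: 3.25
eef_pos: [405.3, 136.9, 308.5]
eef_rot: [0.764, 0.589, 0.21, -0.158]
ft_force: [0.1, 0.6, -0.0]
opening: 92.7
grasp_force: 0.0
```

Run:
```python
from h import *
s,R=st()
b=np.radians(35);a=np.radians(75);t=np.array([np.cos(b)*np.cos(a),np.cos(b)*np.sin(a),-np.sin(b)])
print(t,rv(s,frame(t,[np.sin(a),-np.cos(a),0])), (np.array([477,300,50])-257*t-s['eef_pos']).round(1))
```

```text
t 3.25 q [ 0.11  0.26  2.11  0.79  0.72 -0.22] p [405.3 136.9 308.5] tool z [ 0.134  0.489 -0.862] y [ 0.967 -0.256  0.005] F [ 0.1  0.6 -0. ] open 92.7 grip 0.0
grasp pt [427.6 218.6 164.6] tip [430.2 227.9 148.2]
[ 0.21201215  0.79124012 -0.57357644] [ 0.4149596  -0.10565207 -0.00221234] [  17.2  -40.3 -111.1]
```

Emit:
{"op": "play_rows", "data": {
  "series": [
    {"x": 0.0043,"y": -0.01,"z": -0.028,"rx": 0.104,"ry": -0.0264,"rz": 0},
    {"x": 0.0043,"y": -0.01,"z": -0.028,"rx": 0.104,"ry": -0.0264,"rz": 0},
    {"x": 0.0043,"y": -0.01,"z": -0.028,"rx": 0.104,"ry": -0.0264,"rz": 0},
    {"x": 0.0043,"y": -0.01,"z": -0.027,"rx": 0.104,"ry": -0.0264,"rz": 0},
    {"x": 0.0048,"y": 0.0178,"z": -0.0129,"rx": 0,"ry": 0,"rz": 0},
    {"x": 0.0048,"y": 0.0178,"z": -0.0129,"rx": 0,"ry": 0,"rz": 0},
    {"x": 0.0048,"y": 0.0178,"z": -0.0129,"rx": 0,"ry": 0,"rz": 0},
    {"x": 0,"y": 0,"z": 0,"rx": 0,"ry": 0,"rz": 0}
  ]
}}

```text
time_s: 4.05
eef_pos: [435.6, 154.2, 162.3]
eef_rot: [0.707, 0.546, 0.354, -0.277]
ft_force: [0.7, -0.9, 0.3]
opening: 92.8
grasp_force: 0.0
```

Run:
```python
from h import *
s,R=st()
im=snap('wrist','w3'); c=eyes.get_calibration('wrist')
P=[proj(c,[477+33*np.cos(a),300+33*np.sin(a),78]) for a in np.linspace(0,2*np.pi,36,False)]
for p in P: cv2.circle(im,tuple(int(x) for x in p),2,(255,0,0),-1)
cv2.imwrite('pics/w3.png',im[:,:,::-1])
print((np.array([477,300,50])-167*R[:,2]-s['eef_pos']).round(1))
```

```text
t 4.05 q [ 0.09  0.67  2.1   1.61  0.86 -1.1 ] p [435.6 154.2 162.3] tool z [ 0.197  0.778 -0.596] y [ 0.968 -0.249 -0.006] F [ 0.7 -0.9  0.3] open 92.8 grip 0.0
grasp pt [468.4 284.2  62.8] tip [472.2 299.   51.4]
[  8.6  15.8 -12.8]
```

View pics/w3.png

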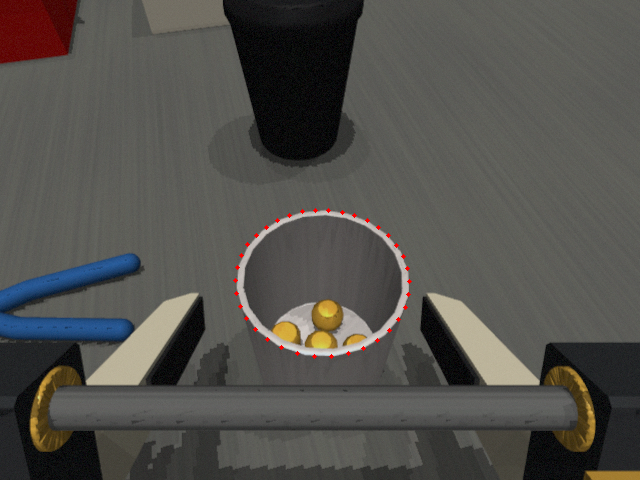

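The predicted rim overlay matches the pot (rim centre at (322,283)), and the castings are visible inside. Next I go in and grip it.

Emit:
{"op": "play_rows", "data": {
  "series": [
    {"x": 0.0043,"y": 0.0079,"z": -0.0064,"rx": 0,"ry": 0,"rz": 0},
    {"x": 0.0043,"y": 0.0079,"z": -0.0064,"rx": 0,"ry": 0,"rz": 0}
  ]
}}

```text
time_s: 4.3
eef_pos: [444.6, 168.8, 150.6]
eef_rot: [0.707, 0.546, 0.354, -0.277]
ft_force: [0.1, -0.2, -0.5]
opening: 92.8
grasp_force: 0.0
```

Emit:
{"op": "play_rows", "data": {
  "series": [
    {"x": 0,"y": 0,"z": 0,"rx": 0,"ry": 0,"rz": 0},
    {"x": 0,"y": 0,"z": 0,"rx": 0,"ry": 0,"rz": 0},
    {"x": 0,"y": 0,"z": 0,"rx": 0,"ry": 0,"rz": 0},
    {"x": 0,"y": 0,"z": 0,"rx": 0,"ry": 0,"rz": 0},
    {"x": 0,"y": 0,"z": 0,"rx": 0,"ry": 0,"rz": 0}
  ],
  "jaw": 255,
  "force": 40
}}

```text
time_s: 4.8
eef_pos: [443.9, 168.6, 150.5]
eef_rot: [0.707, 0.546, 0.354, -0.277]
ft_force: [-1.9, -1.3, 1.9]
opening: 65.3
grasp_force: 40.0
```

Run:
```python
from h import *
s,R=st()
```

```text
t 4.8 q [ 0.12  0.71  2.07  1.65  0.85 -1.11] p [443.9 168.6 150.5] tool z [ 0.197  0.778 -0.596] y [ 0.968 -0.25  -0.006] F [-1.9 -1.3  1.9] open 65.3 grip 40.0
grasp pt [476.9 298.6  51. ] tip [480.7 313.4  39.7]
```

```bash
cat >> h.py <<'E'
def pose(az,be,ro,G):  # degrees; G grasp point -> R,p ; ro=0: closing line level
    a,b=np.radians([az,be]); t=np.array([np.cos(b)*np.cos(a),np.cos(b)*np.sin(a),-np.sin(b)])
    R=frame(t,[np.sin(a),-np.cos(a),0])@Rot.from_euler('z',ro,degrees=True).as_matrix()
    return R,np.array(G,float)-167*t
def rows(poses):  # commanded deltas between successive poses
    for (R0,p0),(R1,p1) in zip(poses[:-1],poses[1:]):
        print((p1-p0).round(0).astype(int)," ",Rot.from_matrix(R1@R0.T).as_rotvec().round(3))
E
python3 - <<'E'
from h import *
s,R=st()
az0=np.degrees(np.arctan2(R[1,2],R[0,2]));be0=np.degrees(np.arcsin(-R[2,2]));print(az0,be0)
G0=s['eef_pos']+167*R[:,2]
np.savez('grasp.npz',R=R,p=s['eef_pos'])
n=12
G1=np.array([560,30,240.])
A=[pose(az0+(50-az0)*k/n,be0+(58-be0)*k/n,0,G0+(G1-G0)*np.array([k/n,k/n,min(1,k/6)])) for k in range(n+1)]
print('A');rows(A)
print('B per row (21)',A[-1][0][:,2]*np.pi/21, 'TCP shift total', A[-1][1]-pose(50,58,180,G1)[1])
# C lip fixed
c=np.array([580,6]); th=np.array([np.cos(np.radians(50)),np.sin(np.radians(50))])
lip_xy=c+25*th; pot_rim_local=R.T@(np.array([477,300,78])+33*np.r_[np.cos(np.radians(az0)),np.sin(np.radians(az0)),0]-s['eef_pos'])
C=[]
for be in np.linspace(58,4,9):
    Rr,_=pose(50,be,180,[0,0,0]); z=190-60*(58-be)/54
    C.append((Rr,np.r_[lip_xy,z]-Rr@pot_rim_local))
    print('be',be,'G',(C[-1][1]+167*Rr[:,2]).round(),'tilt axis z',(Rr@R.T@[0,0,1]).round(2))
print('B->C0');rows([pose(50,58,180,G1),C[0]]);print('C');rows(C)
E
```

```text
t 4.8 q [ 0.12  0.71  2.07  1.65  0.85 -1.11] p [443.9 168.6 150.5] tool z [ 0.197  0.778 -0.596] y [ 0.968 -0.25  -0.006] F [-1.9 -1.3  1.9] open 65.3 grip 40.0
grasp pt [476.9 298.6  51. ] tip [480.7 313.4  39.7]
75.76597497464913 36.570318904083365
A
[  3 -18  36]   [-0.03   0.008 -0.037]
[  3 -18  36]   [-0.03   0.009 -0.037]
[  4 -18  35]   [-0.029  0.01  -0.037]
[  4 -17  35]   [-0.029  0.012 -0.037]
[  4 -17  35]   [-0.028  0.013 -0.037]
[  5 -17  35]   [-0.028  0.014 -0.037]
[  5 -17   3]   [-0.027  0.015 -0.037]
[  5 -17   3]   [-0.027  0.016 -0.037]
[  6 -17   3]   [-0.026  0.017 -0.037]
[  6 -17   3]   [-0.026  0.018 -0.037]
[  7 -17   3]   [-0.025  0.019 -0.037]
[  7 -17   3]   [-0.024  0.02  -0.037]
B per row (21) [ 0.05095746  0.06072874 -0.1268677 ] TCP shift total [0. 0. 0.]
be 58.0 G [615.  48. 222.] tilt axis z [-0.64 -0.77  0.08]
be 51.25 G [612.  45. 218.] tilt axis z [-0.64 -0.77 -0.04]
be 44.5 G [609.  42. 213.] tilt axis z [-0.63 -0.76 -0.16]
be 37.75 G [606.  38. 208.] tilt axis z [-0.61 -0.74 -0.27]
be 31.0 G [603.  35. 202.] tilt axis z [-0.59 -0.71 -0.38]
be 24.25 G [600.  31. 196.] tilt axis z [-0.56 -0.67 -0.49]
be 17.5 G [597.  27. 189.] tilt axis z [-0.52 -0.62 -0.59]
be 10.75 G [593.  23. 181.] tilt axis z [-0.47 -0.57 -0.68]
be 4.0 G [590.  19. 173.] tilt axis z [-0.41 -0.5  -0.76]
B->C0
[ 55  18 -18]   [0. 0. 0.]
C
[-13 -15 -16]   [ 0.09  -0.076  0.   ]
[-12 -14 -18]   [ 0.09  -0.076 -0.   ]
[-11 -13 -20]   [ 0.09  -0.076  0.   ]
[-10 -12 -22]   [ 0.09  -0.076 -0.   ]
[ -9 -11 -24]   [ 0.09  -0.076 -0.   ]
[ -8  -9 -25]   [ 0.09  -0.076  0.   ]
[ -6  -8 -27]   [ 0.09  -0.076  0.   ]
[ -5  -6 -28]   [ 0.09  -0.076  0.   ]
```

Emit:
{"op": "play_rows", "data": {
  "series": [
    {"x": 0,"y": 0,"z": 0.03,"rx": 0,"ry": 0,"rz": 0},
    {"x": 0.004,"y": -0.018,"z": 0.035,"rx": -0.034,"ry": 0.01,"rz": -0.045},
    {"x": 0.005,"y": -0.021,"z": 0.035,"rx": -0.034,"ry": 0.011,"rz": -0.045},
    {"x": 0.005,"y": -0.021,"z": 0.035,"rx": -0.034,"ry": 0.014,"rz": -0.045},
    {"x": 0.006,"y": -0.021,"z": 0.035,"rx": -0.033,"ry": 0.016,"rz": -0.045},
    {"x": 0.006,"y": -0.021,"z": 0.03,"rx": -0.033,"ry": 0.018,"rz": -0.045},
    {"x": 0.007,"y": -0.021,"z": 0.01,"rx": -0.032,"ry": 0.019,"rz": -0.045},
    {"x": 0.008,"y": -0.021,"z": 0.005,"rx": -0.031,"ry": 0.021,"rz": -0.045},
    {"x": 0.009,"y": -0.021,"z": 0.005,"rx": -0.031,"ry": 0.023,"rz": -0.045},
    {"x": 0.009,"y": -0.021,"z": 0.005,"rx": -0.03,"ry": 0.024,"rz": -0.045}
  ]
}}

```text
time_s: 5.8
eef_pos: [502.9, -18.2, 375.3]
eef_rot: [0.86, 0.417, 0.26, -0.136]
ft_force: [-0.3, -0.4, -2.4]
opening: 65.2
grasp_force: 40.0
```

Run:
```python
from h import *
s,R=st()
print('az,be',np.degrees(np.arctan2(R[1,2],R[0,2])),np.degrees(np.arcsin(-R[2,2])),'roll row',(R[:,2]*np.pi/22).round(3))
Rg=pose(50,58,0,[560,30,240]);print(rv(s,Rg[0]),Rg[1]-s['eef_pos'])
```

```text
t 5.8 q [-0.22  0.27  1.88  0.74  0.87 -0.01] p [502.9 -18.2 375.3] tool z [ 0.335  0.451 -0.827] y [ 0.788 -0.616 -0.017] F [-0.3 -0.4 -2.4] open 65.2 grip 40.0
grasp pt [558.8  57.2 237.1] tip [565.1  65.8 221.4]
az,be 53.426441772532435 55.81602720595789 roll row [ 0.048  0.064 -0.118]
[-0.04019903  0.01059143 -0.03433199] [  0.25371571 -19.61638696   6.32837751]
```

Emit:
{"op": "play_rows", "data": {
  "series": [
    {"x": 0.0017,"y": -0.0005,"z": -0.0008,"rx": 0.0495,"ry": 0.0665,"rz": -0.1225},
    {"x": 0.0017,"y": -0.0005,"z": -0.0008,"rx": 0.0495,"ry": 0.0665,"rz": -0.1225},
    {"x": 0.0017,"y": -0.0005,"z": -0.0008,"rx": 0.0495,"ry": 0.0665,"rz": -0.1225},
    {"x": 0.0017,"y": -0.0005,"z": -0.0008,"rx": 0.0495,"ry": 0.0665,"rz": -0.1225},
    {"x": 0.0017,"y": -0.0005,"z": -0.0008,"rx": 0.0495,"ry": 0.0665,"rz": -0.1225},
    {"x": 0.0017,"y": -0.0005,"z": -0.0008,"rx": 0.0495,"ry": 0.0665,"rz": -0.1225},
    {"x": 0.0017,"y": -0.0005,"z": -0.0008,"rx": 0.0495,"ry": 0.0665,"rz": -0.1225},
    {"x": 0.0017,"y": -0.0005,"z": -0.0008,"rx": 0.0495,"ry": 0.0665,"rz": -0.1225},
    {"x": 0.0017,"y": -0.0005,"z": -0.0008,"rx": 0.0495,"ry": 0.0665,"rz": -0.1225}
  ]
}}

```text
time_s: 6.7
eef_pos: [518.0, -21.8, 367.6]
eef_rot: [0.933, -0.206, 0.122, -0.267]
ft_force: [0.1, 0.5, -3.2]
opening: 65.2
grasp_force: 40.0
```

Emit:
{"op": "play_rows", "data": {
  "series": [
    {"x": 0.0017,"y": -0.0005,"z": -0.0008,"rx": 0.0495,"ry": 0.0665,"rz": -0.1225},
    {"x": 0.0017,"y": -0.0005,"z": -0.0008,"rx": 0.0495,"ry": 0.0665,"rz": -0.1225},
    {"x": 0.0017,"y": -0.0005,"z": -0.0008,"rx": 0.0495,"ry": 0.0665,"rz": -0.1225},
    {"x": 0.0017,"y": -0.0005,"z": -0.0008,"rx": 0.0495,"ry": 0.0665,"rz": -0.1225},
    {"x": 0.0017,"y": -0.0005,"z": -0.0008,"rx": 0.0495,"ry": 0.0665,"rz": -0.1225},
    {"x": 0.0017,"y": -0.0005,"z": -0.0008,"rx": 0.0495,"ry": 0.0665,"rz": -0.1225},
    {"x": 0.0017,"y": -0.0005,"z": -0.0008,"rx": 0.0495,"ry": 0.0665,"rz": -0.1225},
    {"x": 0.0017,"y": -0.0005,"z": -0.0008,"rx": 0.0495,"ry": 0.0665,"rz": -0.1225}
  ]
}}

```text
time_s: 7.5
eef_pos: [531.6, -25.8, 361.2]
eef_rot: [-0.66, 0.692, 0.048, 0.288]
ft_force: [0.6, -1.0, -2.3]
opening: 65.2
grasp_force: 40.0
```

Run:
```python
from h import *
s,R=st()
g=np.load('grasp.npz');R0=g['R'];th=np.array([.197,.778,0]);th/=np.linalg.norm(th)
L=R0.T@(np.array([477,300,78])+33*th-g['p']); cen=R0.T@(np.array([477,300,39])-g['p'])
def info(R,p): print('axis',(R@R0.T@[0,0,1]).round(2),'lip',(p+R@L).round())
info(R,s['eef_pos'])
# param: az, be, rho of the current
az=np.degrees(np.arctan2(R[1,2],R[0,2]));be=np.degrees(np.arcsin(-R[2,2]))
Rz=pose(az,be,0,[0,0,0])[0]; ro=np.degrees(Rot.from_matrix(Rz.T@R).as_rotvec()[2]); print(az,be,ro)
lip0=np.array([570,25,175.]);P=[(R,s['eef_pos'])];n=8
for k in range(1,n+1):
    f=k/n; Rr=pose(az+(50-az)*f,be+(4-be)*f,ro+(180-ro)*f,[0,0,0])[0]
    l=(s['eef_pos']+R@L)*(1-f)+f*np.array([571,25,135])
    P.append((Rr,l-Rr@L)); info(*P[-1])
rows(P)
```

```text
t 7.5 q [-0.22  0.34  1.83  0.74  0.86  2.5 ] p [531.6 -25.8 361.2] tool z [ 0.335  0.446 -0.83 ] y [-0.941  0.124 -0.314] F [ 0.6 -1.  -2.3] open 65.2 grip 40.0
grasp pt [587.6  48.7 222.6] tip [594.   57.1 206.8]
axis [-0.16 -0.98  0.13] lip [594.  16. 194.]
53.05038789536304 56.094496531221694 145.76292285050033
axis [-0.23 -0.97  0.  ] lip [591.  17. 186.]
axis [-0.29 -0.95 -0.12] lip [588.  18. 179.]
axis [-0.33 -0.91 -0.24] lip [585.  20. 172.]
axis [-0.37 -0.85 -0.36] lip [582.  21. 164.]
axis [-0.39 -0.78 -0.48] lip [579.  22. 157.]
axis [-0.41 -0.7  -0.58] lip [577.  23. 150.]
axis [-0.42 -0.61 -0.68] lip [574.  24. 142.]
axis [-0.41 -0.5  -0.76] lip [571.  25. 135.]
[-11 -14 -15]   [ 0.118 -0.033 -0.066]
[-11 -13 -17]   [ 0.122 -0.028 -0.061]
[-11 -12 -19]   [ 0.125 -0.024 -0.054]
[-10 -11 -21]   [ 0.128 -0.021 -0.048]
[ -9 -10 -23]   [ 0.13  -0.019 -0.04 ]
[ -8  -9 -24]   [ 0.132 -0.017 -0.033]
[ -7  -7 -26]   [ 0.134 -0.016 -0.024]
[ -6  -6 -27]   [ 0.135 -0.016 -0.016]
```

Emit:
{"op": "play_rows", "data": {
  "series": [
    {"x": -0.011,"y": -0.013,"z": -0.015,"rx": 0.118,"ry": -0.033,"rz": -0.066},
    {"x": -0.011,"y": -0.012,"z": -0.017,"rx": 0.122,"ry": -0.028,"rz": -0.061},
    {"x": -0.011,"y": -0.011,"z": -0.019,"rx": 0.125,"ry": -0.024,"rz": -0.054},
    {"x": -0.01,"y": -0.01,"z": -0.021,"rx": 0.128,"ry": -0.021,"rz": -0.048},
    {"x": -0.009,"y": -0.009,"z": -0.023,"rx": 0.13,"ry": -0.019,"rz": -0.04},
    {"x": -0.008,"y": -0.008,"z": -0.024,"rx": 0.132,"ry": -0.017,"rz": -0.033},
    {"x": -0.007,"y": -0.007,"z": -0.026,"rx": 0.134,"ry": -0.016,"rz": -0.024},
    {"x": -0.006,"y": -0.006,"z": -0.025,"rx": 0.135,"ry": -0.016,"rz": -0.016},
    {"x": 0,"y": 0,"z": 0,"rx": 0,"ry": 0,"rz": 0},
    {"x": 0,"y": 0,"z": 0,"rx": 0,"ry": 0,"rz": 0}
  ]
}}

```text
time_s: 8.5
eef_pos: [459.1, -101.8, 191.8]
eef_rot: [-0.312, 0.663, 0.286, 0.618]
ft_force: [1.2, -0.0, -1.7]
opening: 64.9
grasp_force: 40.0
```

Run:
```python
from h import *
s,R=st()
a=snap('side','s2');b=snap('scene','sc2')
f=lambda im,x,y,w,h:cv2.resize(im[y:y+h,x:x+w],(400,400),interpolation=cv2.INTER_CUBIC)
cv2.imwrite('pics/c2.png',np.hstack([f(a,230,170,160,160),f(b,270,190,120,120)])[:,:,::-1])
```

```text
t 8.5 q [-0.51  0.72  2.07  1.72  1.44  1.91] p [ 459.1 -101.8  191.8] tool z [ 0.641  0.764 -0.073] y [-0.766  0.643 -0.007] F [ 1.2 -0.  -1.7] open 64.9 grip 40.0
grasp pt [566.1  25.8 179.6] tip [578.3  40.3 178.3]
```

View pics/c2.png

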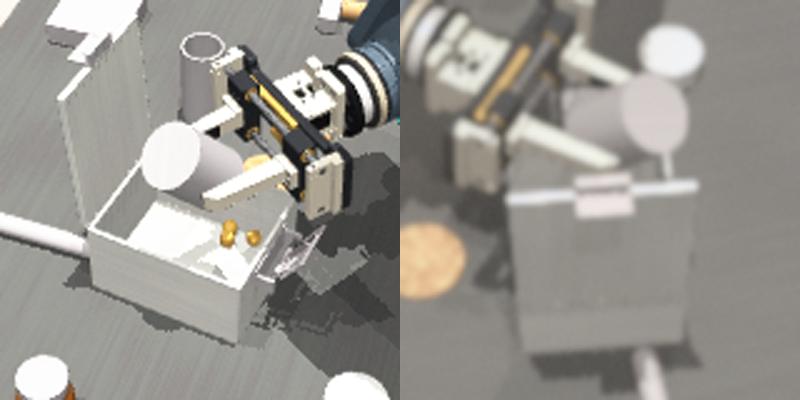

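At least three castings are visible in the box at around (235,235) in the crop; the pot hides the rest. I'll tip a little further to be sure, then swing back to the mat.

Run:
```python
from h import *
s,R=st()
az=np.degrees(np.arctan2(R[1,2],R[0,2]));be=np.degrees(np.arcsin(-R[2,2]))
Rz=pose(az,be,0,[0,0,0])[0]; ro=np.degrees(Rot.from_matrix(Rz.T@R).as_rotvec()[2])%360; G=s['eef_pos']+167*R[:,2];print(az,be,ro)
def seg(a,b,n): return [pose(*[x+(y-x)*k/n for x,y in zip(a[:3],b[:3])],np.array(a[3])+(np.array(b[3])-np.array(a[3]))*k/n) for k in range(n+1)]
a=(az,be,ro,G);x=(az,be-14,ro,G+[0,0,8]);b=(48,50,150,(555,-10,235));c=(25,36.57,0,(520,-273,140))
for u,v,n in((a,x,2),(x,b,9),(b,c,20)): print('seg',n);rows(seg(u,v,n))
```

```text
t 8.6 q [-0.51  0.72  2.07  1.72  1.44  1.91] p [ 459.4 -101.6  193. ] tool z [ 0.641  0.764 -0.071] y [-0.767  0.642 -0.01 ] F [ 0.  -0.3 -1.4] open 65.0 grip 40.0
grasp pt [566.4  26.1 181.1] tip [578.6  40.6 179.8]
50.01500410059478 4.088275651437051 179.4415535407654
seg 2
[  0   0 -16]   [ 0.094 -0.079 -0.   ]
[  1   2 -16]   [ 0.094 -0.079 -0.   ]
seg 9
[-3 -5 24]   [-0.125  0.031 -0.01 ]
[-2 -4 24]   [-0.126  0.032 -0.004]
[ 0 -2 24]   [-0.125  0.032  0.003]
[ 1  0 24]   [-0.124  0.034  0.009]
[ 3  1 23]   [-0.123  0.036  0.016]
[ 4  3 22]   [-0.121  0.038  0.022]
[ 5  4 21]   [-0.119  0.041  0.028]
[ 7  6 20]   [-0.116  0.045  0.033]
[ 8  7 18]   [-0.113  0.048  0.038]
seg 20
[ -4 -13  -6]   [-0.049 -0.07   0.08 ]
[ -4 -13  -6]   [-0.051 -0.07   0.079]
[ -4 -13  -6]   [-0.053 -0.07   0.078]
[ -4 -13  -6]   [-0.055 -0.07   0.077]
[ -4 -12  -6]   [-0.058 -0.069  0.076]
[ -4 -12  -6]   [-0.06  -0.069  0.075]
[ -4 -12  -6]   [-0.062 -0.068  0.074]
[ -4 -12  -6]   [-0.064 -0.068  0.072]
[ -4 -12  -6]   [-0.066 -0.067  0.071]
[ -4 -12  -6]   [-0.069 -0.066  0.07 ]
[ -4 -12  -6]   [-0.071 -0.066  0.069]
[ -4 -12  -6]   [-0.073 -0.065  0.068]
[ -4 -12  -6]   [-0.075 -0.064  0.067]
[ -4 -12  -6]   [-0.077 -0.063  0.066]
[ -4 -12  -6]   [-0.079 -0.062  0.065]
[ -4 -12  -6]   [-0.081 -0.061  0.063]
[ -4 -11  -6]   [-0.083 -0.06   0.062]
[ -4 -11  -6]   [-0.085 -0.058  0.061]
[ -4 -11  -6]   [-0.087 -0.057  0.06 ]
[ -4 -11  -6]   [-0.089 -0.056  0.059]
```

Emit:
{"op": "play_rows", "data": {
  "series": [
    {"x": 0,"y": 0,"z": -0.014,"rx": 0.094,"ry": -0.079,"rz": 0},
    {"x": 0.001,"y": 0.002,"z": -0.014,"rx": 0.094,"ry": -0.079,"rz": 0},
    {"x": 0,"y": 0,"z": 0,"rx": 0,"ry": 0,"rz": 0},
    {"x": -0.003,"y": -0.005,"z": 0.024,"rx": -0.125,"ry": 0.031,"rz": -0.01},
    {"x": -0.002,"y": -0.004,"z": 0.024,"rx": -0.126,"ry": 0.032,"rz": -0.004},
    {"x": 0,"y": -0.002,"z": 0.024,"rx": -0.125,"ry": 0.032,"rz": 0.003},
    {"x": 0.001,"y": 0,"z": 0.024,"rx": -0.124,"ry": 0.034,"rz": 0.009},
    {"x": 0.003,"y": 0.001,"z": 0.023,"rx": -0.123,"ry": 0.036,"rz": 0.016},
    {"x": 0.004,"y": 0.003,"z": 0.022,"rx": -0.121,"ry": 0.038,"rz": 0.022},
    {"x": 0.005,"y": 0.004,"z": 0.021,"rx": -0.119,"ry": 0.041,"rz": 0.028}
  ]
}}

```text
time_s: 9.6
eef_pos: [467.5, -102.7, 328.9]
eef_rot: [-0.525, 0.724, 0.093, 0.437]
ft_force: [-0.9, 0.0, -3.1]
opening: 65.2
grasp_force: 40.0
```

Emit:
{"op": "play_rows", "data": {
  "series": [
    {"x": 0.007,"y": 0.006,"z": 0.02,"rx": -0.116,"ry": 0.045,"rz": 0.033},
    {"x": 0.008,"y": 0.007,"z": 0.018,"rx": -0.113,"ry": 0.048,"rz": 0.038},
    {"x": -0.004,"y": -0.013,"z": -0.006,"rx": -0.049,"ry": -0.07,"rz": 0.08},
    {"x": -0.004,"y": -0.013,"z": -0.006,"rx": -0.051,"ry": -0.07,"rz": 0.079},
    {"x": -0.004,"y": -0.013,"z": -0.006,"rx": -0.053,"ry": -0.07,"rz": 0.078},
    {"x": -0.004,"y": -0.013,"z": -0.006,"rx": -0.055,"ry": -0.07,"rz": 0.077},
    {"x": -0.004,"y": -0.012,"z": -0.006,"rx": -0.058,"ry": -0.069,"rz": 0.076},
    {"x": -0.004,"y": -0.012,"z": -0.006,"rx": -0.06,"ry": -0.069,"rz": 0.075},
    {"x": -0.004,"y": -0.012,"z": -0.006,"rx": -0.062,"ry": -0.068,"rz": 0.074},
    {"x": -0.004,"y": -0.012,"z": -0.006,"rx": -0.064,"ry": -0.068,"rz": 0.072}
  ]
}}

```text
time_s: 10.6
eef_pos: [450.4, -190.1, 317.5]
eef_rot: [0.834, -0.397, 0.168, -0.345]
ft_force: [-0.5, 0.4, -0.7]
opening: 65.1
grasp_force: 40.0
```

Emit:
{"op": "play_rows", "data": {
  "series": [
    {"x": -0.004,"y": -0.012,"z": -0.006,"rx": -0.066,"ry": -0.067,"rz": 0.071},
    {"x": -0.004,"y": -0.012,"z": -0.006,"rx": -0.069,"ry": -0.066,"rz": 0.07},
    {"x": -0.004,"y": -0.012,"z": -0.006,"rx": -0.071,"ry": -0.066,"rz": 0.069},
    {"x": -0.004,"y": -0.012,"z": -0.006,"rx": -0.073,"ry": -0.065,"rz": 0.068},
    {"x": -0.004,"y": -0.012,"z": -0.006,"rx": -0.075,"ry": -0.064,"rz": 0.067},
    {"x": -0.004,"y": -0.012,"z": -0.006,"rx": -0.077,"ry": -0.063,"rz": 0.066},
    {"x": -0.004,"y": -0.012,"z": -0.006,"rx": -0.079,"ry": -0.062,"rz": 0.065},
    {"x": -0.004,"y": -0.012,"z": -0.006,"rx": -0.081,"ry": -0.061,"rz": 0.063}
  ]
}}

```text
time_s: 11.4
eef_pos: [418.6, -286.1, 269.5]
eef_rot: [0.905, -0.001, 0.371, -0.208]
ft_force: [0.5, 1.0, -2.0]
opening: 65.0
grasp_force: 40.0
```

Run:
```python
from h import *
s,R=st()
Rg,pg=pose(25,36.57,0,(520,-273,140)); print('rot',rv(s,Rg),'shift',pg-s['eef_pos'])
a=snap('side','s3');b=snap('scene','sc3');g=np.load('grasp.npz');print('pot axis',R@g['R'].T@[0,0,1])
f=lambda im,x,y,w,h:cv2.resize(im[y:y+h,x:x+w],(400,400),interpolation=cv2.INTER_CUBIC)
cv2.imwrite('pics/c3.png',np.hstack([f(a,230,170,160,160),f(b,210,190,160,160)])[:,:,::-1])
m=cv2.inRange(cv2.cvtColor(a,cv2.COLOR_RGB2HSV),(15,150,90),(30,255,255));m[:230]=0;m[320:]=0
for k in cv2.findContours(m,0,2)[0]:print(cv2.boundingRect(k),cv2.contourArea(k))
```

```text
t 11.4 q [-0.83  0.49  1.96  1.22  0.92 -0.16] p [ 418.6 -286.1  269.5] tool z [ 0.673  0.375 -0.638] y [ 0.152 -0.914 -0.377] F [ 0.5  1.  -2. ] open 65.0 grip 40.0
grasp pt [ 531.  -223.5  163. ] tip [ 543.8 -216.3  150.9]
rot [-0.33441004 -0.22926229  0.24404589] shift [-20.19337868 -43.53366479 -29.98062741]
pot axis [ 0.17976217 -0.34373208  0.92170159]
(329, 265, 5, 3) 3.0
(319, 264, 5, 5) 5.0
(322, 260, 3, 3) 1.5
(322, 258, 1, 1) 0.0
```

View pics/c3.png

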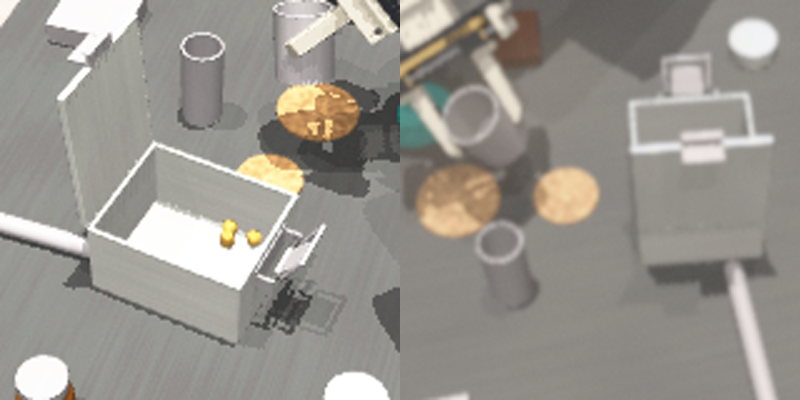

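Three castings are visible in the box at (235,235) in the crop; others could be hidden behind the front wall. The pot is above the mat, and I'll check inside it with the wrist camera once it is set down.

Emit:
{"op": "play_rows", "data": {
  "series": [
    {"x": -0.005,"y": -0.011,"z": -0.008,"rx": -0.084,"ry": -0.057,"rz": 0.061},
    {"x": -0.005,"y": -0.011,"z": -0.008,"rx": -0.084,"ry": -0.057,"rz": 0.061},
    {"x": -0.005,"y": -0.011,"z": -0.008,"rx": -0.084,"ry": -0.057,"rz": 0.061},
    {"x": -0.005,"y": -0.011,"z": -0.008,"rx": -0.083,"ry": -0.057,"rz": 0.061},
    {"x": 0,"y": 0,"z": 0,"rx": 0,"ry": 0,"rz": 0}
  ]
}}

```text
time_s: 12.0
eef_pos: [398.7, -330.0, 236.3]
eef_rot: [0.874, 0.19, 0.436, -0.101]
ft_force: [-0.1, 0.1, -0.6]
opening: 65.1
grasp_force: 40.0
```

Run:
```python
from h import *
s,R=st()
Rg,pg=pose(25,36.57,0,(520,-273.5,56)); print('rot',rv(s,Rg),'shift',pg-s['eef_pos'])
im=snap('wrist','w4')
m=cv2.inRange(cv2.cvtColor(im,cv2.COLOR_RGB2HSV),(15,130,80),(32,255,255))
for k in cv2.findContours(m,0,2)[0]:
    if cv2.contourArea(k)>15: print(cv2.boundingRect(k),cv2.contourArea(k))
o=cv2.cvtColor(cv2.imread('pics/w3.png'),cv2.COLOR_BGR2HSV);print('ref')
for k in cv2.findContours(cv2.inRange(o,(15,130,80),(32,255,255)),0,2)[0]:
    if cv2.contourArea(k)>15: print(cv2.boundingRect(k),cv2.contourArea(k))
```

```text
t 12.0 q [-0.92  0.57  1.94  1.3   0.95 -0.77] p [ 398.7 -330.   236.3] tool z [ 0.724  0.342 -0.599] y [ 0.42  -0.907 -0.01 ] F [-0.1  0.1 -0.6] open 65.1 grip 40.0
grasp pt [ 519.6 -272.9  136.3] tip [ 533.4 -266.4  124.9]
rot [-0.00705913 -0.00765552  0.00253953] shift [ -0.23790599  -0.16949287 -80.84439872]
(503, 471, 137, 9) 1075.0
(239, 430, 158, 50) 5579.0
(139, 368, 4, 11) 17.0
(487, 367, 26, 84) 464.5
(112, 366, 27, 85) 521.0
(121, 280, 94, 76) 3377.0
ref
(586, 471, 54, 9) 407.5
(53, 435, 6, 14) 20.5
(66, 368, 6, 16) 30.5
(30, 367, 36, 84) 712.5
(551, 366, 45, 85) 743.0
(343, 334, 23, 11) 118.0
(271, 322, 29, 22) 389.0
(305, 299, 38, 49) 1151.0
```

Emit:
{"op": "play_rows", "data": {
  "series": [
    {"x": 0,"y": 0,"z": -0.035,"rx": -0.003,"ry": -0.003,"rz": 0},
    {"x": 0,"y": 0,"z": -0.03,"rx": -0.003,"ry": -0.003,"rz": 0},
    {"x": 0,"y": 0,"z": -0.012,"rx": 0,"ry": 0,"rz": 0},
    {"x": 0,"y": 0,"z": -0.004,"rx": 0,"ry": 0,"rz": 0},
    {"x": 0,"y": 0,"z": 0,"rx": 0,"ry": 0,"rz": 0}
  ]
}}

```text
time_s: 12.55
eef_pos: [399.3, -329.6, 155.5]
eef_rot: [0.872, 0.192, 0.439, -0.099]
ft_force: [0.4, -0.2, -0.9]
opening: 64.9
grasp_force: 40.0
```

Run:
```python
from h import *
s,R=st(); g=np.load('grasp.npz');print('pot axis',R@g['R'].T@[0,0,1],'base',s['eef_pos']+R@g['R'].T@(np.array([477,300,0])-g['p']))
```

```text
t 12.55 q [-0.92  0.74  1.94  1.42  0.92 -0.98] p [ 399.3 -329.6  155.5] tool z [ 0.728  0.341 -0.595] y [ 0.422 -0.907 -0.003] F [ 0.4 -0.2 -0.9] open 64.9 grip 40.0
grasp pt [ 520.8 -272.7   56.2] tip [ 534.7 -266.2   44.9]
pot axis [-0.00232744  0.00237929  0.99999446] base [ 522.05812568 -271.98820993    5.18273773]
```

Emit:
{"op": "play_rows", "data": {
  "series": [
    {"x": -0.002,"y": -0.001,"z": -0.0005,"rx": 0,"ry": 0,"rz": 0},
    {"x": 0,"y": 0,"z": -0.0005,"rx": 0,"ry": 0,"rz": 0}
  ]
}}

```text
time_s: 12.75
eef_pos: [397.0, -331.0, 154.7]
eef_rot: [0.872, 0.193, 0.439, -0.098]
ft_force: [-0.3, 0.4, -1.7]
opening: 65.3
grasp_force: 40.0
```

Emit:
{"op": "play_rows", "data": {
  "series": [
    {"x": 0,"y": 0,"z": 0,"rx": 0,"ry": 0,"rz": 0},
    {"x": 0,"y": 0,"z": 0,"rx": 0,"ry": 0,"rz": 0},
    {"x": 0,"y": 0,"z": 0,"rx": 0,"ry": 0,"rz": 0},
    {"x": 0,"y": 0,"z": 0,"rx": 0,"ry": 0,"rz": 0},
    {"x": -0.009,"y": -0.004,"z": 0.007,"rx": 0,"ry": 0,"rz": 0},
    {"x": -0.009,"y": -0.004,"z": 0.007,"rx": 0,"ry": 0,"rz": 0},
    {"x": 0,"y": 0,"z": 0,"rx": 0,"ry": 0,"rz": 0}
  ],
  "jaw": 0
}}

```text
time_s: 13.45
eef_pos: [377.9, -339.6, 168.8]
eef_rot: [0.872, 0.192, 0.439, -0.098]
ft_force: [0.2, -0.2, -0.7]
opening: 92.7
grasp_force: 0.0
```

Run:
```python
from h import *
s,R=st()
im=snap('wrist','w5');c=eyes.get_calibration('wrist')
P=np.array([proj(c,[520+30*np.cos(a),-273+30*np.sin(a),82]) for a in np.linspace(0,2*np.pi,36,False)]).astype(np.int32)
inside=np.zeros(im.shape[:2],np.uint8);cv2.fillPoly(inside,[P],255)
m=cv2.inRange(cv2.cvtColor(im,cv2.COLOR_RGB2HSV),(15,130,80),(32,255,255))&inside
print('gold in mouth',m.sum()//255,'of',inside.sum()//255,P.min(0),P.max(0))
side=snap('side','s5');cd=eyes.get_calibration('side')
P=np.array([proj(cd,[520+30*np.cos(a),-273+30*np.sin(a),82]) for a in np.linspace(0,2*np.pi,36,False)]).astype(np.int32);inside[:]=0;cv2.fillPoly(inside,[P],255)
m=cv2.inRange(cv2.cvtColor(side,cv2.COLOR_RGB2HSV),(15,100,60),(32,255,255))&inside;print('side gold',m.sum()//255,inside.sum()//255)
```

```text
t 13.45 q [-0.97  0.7   1.96  1.38  0.94 -0.97] p [ 377.9 -339.6  168.8] tool z [ 0.729  0.339 -0.595] y [ 0.421 -0.907 -0.001] F [ 0.2 -0.2 -0.7] open 92.7 grip 0.0
grasp pt [ 499.7 -282.9   69.5] tip [ 513.5 -276.4   58.2]
gold in mouth 0 of 15736 [234 211] [388 339]
side gold 0 249
```

The pot shows no brass inside and stands on the mat. Now I'll back off, straighten the tool and pass over the box.

Run:
```python
from h import *
s,R=st()
v=rv(s,frame([0,0,-1],[-.149,-.989,0])); print(v,np.linalg.norm(v))
```

```text
t 13.55 q [-0.97  0.71  1.96  1.38  0.94 -0.97] p [ 378.6 -339.1  168.1] tool z [ 0.728  0.34  -0.595] y [ 0.422 -0.907 -0.002] F [ 0.2 -0.2 -0.6] open 92.8 grip 0.0
grasp pt [ 500.2 -282.3   68.8] tip [ 514.1 -275.8   57.5]
[-0.13627554  0.93652791 -0.54065364] 1.0899366494750768
```

Emit:
{"op": "play_rows", "data": {
  "series": [
    {"x": -0.022,"y": -0.01,"z": 0.018,"rx": 0,"ry": 0,"rz": 0},
    {"x": -0.022,"y": -0.01,"z": 0.018,"rx": 0,"ry": 0,"rz": 0},
    {"x": -0.022,"y": -0.01,"z": 0.018,"rx": 0,"ry": 0,"rz": 0},
    {"x": -0.01,"y": -0.005,"z": 0.04,"rx": 0,"ry": 0,"rz": 0},
    {"x": 0,"y": 0,"z": 0.045,"rx": 0,"ry": 0,"rz": 0},
    {"x": 0,"y": 0,"z": 0.045,"rx": 0,"ry": 0,"rz": 0}
  ],
  "jaw": 255,
  "force": 20
}}

```text
time_s: 14.15
eef_pos: [302.5, -373.6, 353.2]
eef_rot: [0.872, 0.192, 0.439, -0.099]
ft_force: [-0.3, -1.2, 0.1]
opening: 49.8
grasp_force: 0.0
```

Emit:
{"op": "play_rows", "data": {
  "series": [
    {"x": 0.024,"y": 0.031,"z": 0.01,"rx": -0.017,"ry": 0.117,"rz": -0.0676},
    {"x": 0.024,"y": 0.031,"z": 0.01,"rx": -0.017,"ry": 0.117,"rz": -0.0676},
    {"x": 0.024,"y": 0.031,"z": 0.01,"rx": -0.017,"ry": 0.117,"rz": -0.0676},
    {"x": 0.024,"y": 0.031,"z": 0.01,"rx": -0.017,"ry": 0.117,"rz": -0.0676},
    {"x": 0.024,"y": 0.031,"z": 0.01,"rx": -0.017,"ry": 0.117,"rz": -0.0676},
    {"x": 0.024,"y": 0.031,"z": 0.01,"rx": -0.017,"ry": 0.117,"rz": -0.0676},
    {"x": 0.024,"y": 0.031,"z": 0.01,"rx": -0.017,"ry": 0.117,"rz": -0.0676},
    {"x": 0.024,"y": 0.031,"z": 0.01,"rx": -0.017,"ry": 0.117,"rz": -0.0676},
    {"x": 0.024,"y": 0.031,"z": 0,"rx": 0,"ry": 0,"rz": 0},
    {"x": 0.02,"y": 0.031,"z": 0,"rx": 0,"ry": 0,"rz": 0}
  ]
}}

```text
time_s: 15.15
eef_pos: [511.2, -101.0, 418.5]
eef_rot: [0.997, -0.031, 0.067, -0.028]
ft_force: [0.0, -0.2, -0.5]
opening: 0.2
grasp_force: 0.0
```

Run:
```python
from h import *
s,R=st();print(rv(s,frame([0,0,-1],[-.149,-.989,0])))
im=snap('wrist','w6');c=eyes.get_calibration('wrist')
m=cv2.inRange(cv2.cvtColor(im,cv2.COLOR_RGB2HSV),(15,120,60),(32,255,255))
for k in cv2.findContours(m,0,2)[0]:
    if cv2.contourArea(k)>30:
        x,y,w,h=cv2.boundingRect(k); print((x,y,w,h),cv2.contourArea(k),onz(c,x+w/2,y+h/2,12).round())
ex,ey=np.array([.989,-.149]),np.array([.149,.989])
for a,b in((-85,-70),(-85,70),(85,70),(85,-70)): print(proj(c,np.r_[np.array([580,6])+a*ex+b*ey,90]).round())
```

```text
t 15.15 q [-0.3   0.26  1.74  0.1   1.03  1.29] p [ 511.2 -101.   418.5] tool z [ 0.135  0.051 -0.99 ] y [-0.059 -0.996 -0.06 ] F [ 0.  -0.2 -0.5] open 0.2 grip 0.0
grasp pt [533.7 -92.4 253.2] tip [536.3 -91.4 234.4]
[-0.04551513  0.13739767 -0.08624333]
(311, 471, 177, 9) 1381.5 [ 293. -149.   12.]
(302, 367, 7, 85) 382.0 [368. -57.  12.]
(317, 366, 6, 86) 369.0 [368. -72.  12.]
(214, 265, 16, 18) 225.5 [511.  16.  12.]
(268, 263, 11, 16) 116.5 [511. -35.  12.]
(273, 242, 7, 15) 61.5 [532. -39.  12.]
(260, 211, 22, 19) 241.0 [560. -36.  12.]
(468, 195, 103, 105) 2892.0 [ 524. -264.   12.]
(346, 191, 81, 80) 4939.5 [ 545. -144.   12.]
(0, 117, 7, 33) 81.5 [656. 215.  12.]
[281. 323.]
[108. 304.]
[112.  83.]
[299.  99.]
```

Emit:
{"op": "play_rows", "data": {
  "series": [
    {"x": 0.02,"y": 0.04,"z": 0.01,"rx": -0.023,"ry": 0.07,"rz": -0.043},
    {"x": 0.02,"y": 0.04,"z": 0.01,"rx": -0.023,"ry": 0.068,"rz": -0.043},
    {"x": 0,"y": 0,"z": 0,"rx": 0,"ry": 0,"rz": 0}
  ]
}}

```text
time_s: 15.5
eef_pos: [551.7, -18.9, 439.1]
eef_rot: [0.997, -0.073, -0.001, 0.0]
ft_force: [-0.9, -1.0, -0.6]
opening: 0.5
grasp_force: 0.0
```

Run:
```python
from h import *
s,R=st();print(rv(s,frame([0,0,-1],[-.149,-.989,0])))
im=snap('wrist','w7');c=eyes.get_calibration('wrist')
m=cv2.inRange(cv2.cvtColor(im,cv2.COLOR_RGB2HSV),(15,120,60),(32,255,255))
for k in cv2.findContours(m,0,2)[0]:
    if cv2.contourArea(k)>30:
        x,y,w,h=cv2.boundingRect(k); print((x,y,w,h),cv2.contourArea(k),onz(c,x+w/2,y+h/2,12).round())
ex,ey=np.array([.989,-.149]),np.array([.149,.989])
for a,b in((-85,-70),(-85,70),(85,70),(85,-70)): print(proj(c,np.r_[np.array([580,6])+a*ex+b*ey,90]).round())
cv2.imwrite('pics/w7b.png',cv2.resize(im[60:460,60:460],(600,600))[:,:,::-1])
```

```text
t 15.5 q [-0.12  0.32  1.6  -0.    1.22  1.6 ] p [551.7 -18.9 439.1] tool z [-0.001 -0.001 -1.   ] y [-0.147 -0.989  0.001] F [-0.9 -1.  -0.6] open 0.5 grip 0.0
grasp pt [551.5 -19.  272.1] tip [551.5 -19.  253.1]
[ 0.00066241 -0.00113072 -0.00241858]
(311, 471, 177, 9) 1370.5 [215. -76.  12.]
(302, 367, 7, 85) 371.5 [322.  21.  12.]
(317, 366, 6, 86) 358.5 [321.   5.  12.]
(280, 243, 16, 18) 211.0 [508.  11.  12.]
(333, 236, 16, 16) 188.0 [509. -43.  12.]
(336, 214, 17, 17) 189.5 [530. -49.  12.]
(322, 189, 16, 17) 183.5 [557. -38.  12.]
(339, 184, 15, 17) 193.5 [559. -55.  12.]
(404, 155, 78, 78) 4590.5 [ 544. -146.   12.]
(522, 148, 98, 100) 2715.0 [ 523. -268.   12.]
(14, 101, 45, 64) 716.0 [656. 223.  12.]
[360. 295.]
[192. 295.]
[174.  76.]
[368.  77.]
```

View pics/w7b.png

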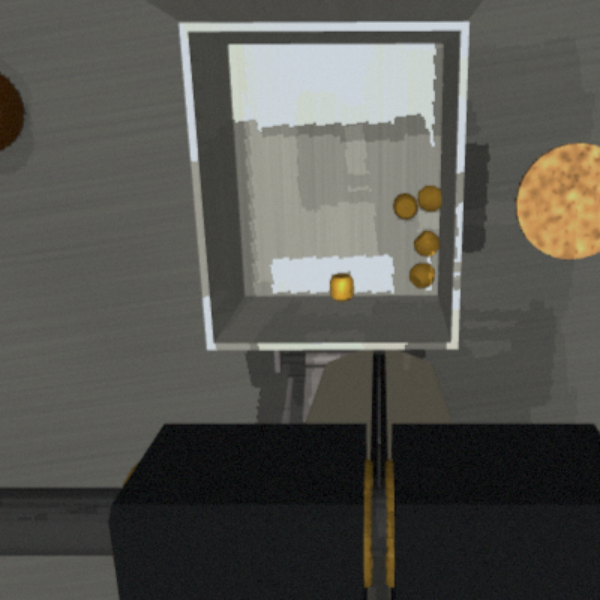

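All five castings are in the box: one at crop (341,287) and four along the right wall. The measured rim corners put the box centre near (581,2). Next is the lid: I take the closed fingers around behind it.

Emit:
{"op": "play_rows", "data": {
  "series": [
    {"x": 0.024,"y": -0.036,"z": 0,"rx": 0,"ry": 0,"rz": 0},
    {"x": 0.024,"y": -0.036,"z": 0,"rx": 0,"ry": 0,"rz": 0},
    {"x": 0.024,"y": -0.036,"z": 0,"rx": 0,"ry": 0,"rz": 0},
    {"x": 0.037,"y": -0.005,"z": -0.008,"rx": 0,"ry": 0,"rz": 0},
    {"x": 0.037,"y": -0.005,"z": -0.008,"rx": 0,"ry": 0,"rz": 0},
    {"x": 0.037,"y": -0.005,"z": -0.008,"rx": 0,"ry": 0,"rz": 0},
    {"x": -0.002,"y": 0.04,"z": 0,"rx": 0,"ry": 0,"rz": 0},
    {"x": -0.002,"y": 0.04,"z": 0,"rx": 0,"ry": 0,"rz": 0},
    {"x": -0.002,"y": 0.04,"z": 0,"rx": 0,"ry": 0,"rz": 0},
    {"x": 0,"y": 0,"z": 0,"rx": 0,"ry": 0,"rz": 0}
  ]
}}

```text
time_s: 16.55
eef_pos: [726.7, -22.5, 413.8]
eef_rot: [0.997, -0.073, -0.001, -0.0]
ft_force: [-0.9, -0.3, -0.7]
opening: 0.7
grasp_force: 0.0
```

Run:
```python
from h import *
s,R=st()
c=np.array([581,2.]);yaw=-.149;ex=np.array([np.cos(yaw),np.sin(yaw)]);H=np.r_[c+85*ex,90.5];E3=np.r_[ex,0];Z=np.array([0,0,1.])
tip=s['eef_pos']+186*R[:,2];print('tip in box k',(tip[:2]-c)@ex,(tip[:2]-c)@[-ex[1],ex[0]])
prev=None
for th in [1.68,1.5,1.3,1.1,.9,.7,.5,.35,.2,.1,.03,0]:
    r=133; q=H+r*(-np.cos(th)*E3+np.sin(th)*Z)+8*(np.sin(th)*E3+np.cos(th)*Z)
    T=q+7.5*E3  # finger centre
    print(th,T.round(1),'' if prev is None else (T-prev).round(1)); prev=T
```

```text
t 16.55 q [-0.1   0.68  1.1   0.    1.36  1.62] p [726.7 -22.5 413.8] tool z [-0.001  0.001 -1.   ] y [-0.145 -0.989 -0.001] F [-0.9 -0.3 -0.7] open 0.7 grip 0.0
grasp pt [726.4 -22.3 246.8] tip [726.4 -22.3 227.8]
tip in box k 147.39295107184049 -2.4556374418104854
1.68 [694.7 -15.1 221.8] 
1.5 [671.1 -11.5 223.7] [-23.6   3.5   1.9]
1.3 [644.9  -7.6 220.8] [-26.1   3.9  -2.9]
1.1 [619.9  -3.8 212.7] [-25.    3.8  -8.1]
0.9 [ 5.969e+02 -4.000e-01  1.997e+02] [-23.    3.4 -13. ]
0.7 [577.    2.6 182.3] [-19.9   3.  -17.4]
0.5 [560.8   5.  161.3] [-16.1   2.4 -21. ]
0.35 [551.6   6.4 143.6] [ -9.2   1.4 -17.7]
0.2 [545.1   7.4 124.8] [ -6.5   1.  -18.9]
0.1 [542.4   7.8 111.7] [ -2.7   0.4 -13. ]
0.03 [541.2   8.  102.5] [-1.2  0.2 -9.3]
0 [540.9   8.   98.5] [-0.3  0.  -4. ]
```

Emit:
{"op": "play_rows", "data": {
  "series": [
    {"x": -0.016,"y": 0.0035,"z": -0.003,"rx": 0,"ry": 0,"rz": 0},
    {"x": -0.016,"y": 0.0035,"z": -0.003,"rx": 0,"ry": 0,"rz": 0},
    {"x": -0.024,"y": 0.0035,"z": 0.002,"rx": 0,"ry": 0,"rz": 0},
    {"x": -0.026,"y": 0.004,"z": -0.003,"rx": 0,"ry": 0,"rz": 0},
    {"x": -0.025,"y": 0.004,"z": -0.008,"rx": 0,"ry": 0,"rz": 0},
    {"x": -0.023,"y": 0.0035,"z": -0.013,"rx": 0,"ry": 0,"rz": 0},
    {"x": -0.02,"y": 0.003,"z": -0.0175,"rx": 0,"ry": 0,"rz": 0},
    {"x": -0.016,"y": 0.0025,"z": -0.021,"rx": 0,"ry": 0,"rz": 0},
    {"x": -0.009,"y": 0.0015,"z": -0.018,"rx": 0,"ry": 0,"rz": 0},
    {"x": -0.0065,"y": 0.001,"z": -0.0185,"rx": 0,"ry": 0,"rz": 0}
  ]
}}

```text
time_s: 17.55
eef_pos: [544.6, 2.9, 310.8]
eef_rot: [0.997, -0.075, -0.0, 0.0]
ft_force: [1.7, -0.6, 1.8]
opening: 0.4
grasp_force: 0.7
```

Run:
```python
from h import *
s,R=st()
```

```text
t 17.55 q [-0.08  0.46  1.75 -0.    0.93  1.64] p [544.6   2.9 310.8] tool z [-0. -0. -1.] y [-0.15  -0.989  0.   ] F [ 1.7 -0.6  1.8] open 0.4 grip 0.7
grasp pt [544.6   2.9 143.8] tip [544.6   2.9 124.8]
```

Emit:
{"op": "play_rows", "data": {
  "series": [
    {"x": -0.003,"y": 0,"z": -0.013,"rx": 0,"ry": 0,"rz": 0},
    {"x": -0.001,"y": 0,"z": -0.009,"rx": 0,"ry": 0,"rz": 0},
    {"x": 0,"y": 0,"z": -0.003,"rx": 0,"ry": 0,"rz": 0},
    {"x": 0,"y": 0,"z": -0.001,"rx": 0,"ry": 0,"rz": 0}
  ]
}}

```text
time_s: 17.95
eef_pos: [541.8, 3.8, 285.3]
eef_rot: [0.997, -0.075, -0.0, 0.0]
ft_force: [-0.0, -0.5, 0.1]
opening: 0.3
grasp_force: 0.3
```

Emit:
{"op": "play_rows", "data": {
  "series": [
    {"x": 0,"y": 0,"z": -0.001,"rx": 0,"ry": 0,"rz": 0},
    {"x": 0,"y": 0,"z": 0,"rx": 0,"ry": 0,"rz": 0}
  ]
}}

```text
time_s: 18.15
eef_pos: [541.9, 4.2, 284.9]
eef_rot: [0.997, -0.075, 0.0, 0.0]
ft_force: [0.4, -0.6, 1.5]
opening: 0.5
grasp_force: 0.9
```

Emit:
{"op": "play_rows", "data": {
  "series": [
    {"x": 0,"y": 0,"z": -0.001,"rx": 0,"ry": 0,"rz": 0},
    {"x": 0,"y": 0,"z": 0,"rx": 0,"ry": 0,"rz": 0}
  ]
}}

```text
time_s: 18.35
eef_pos: [541.9, 4.3, 284.8]
eef_rot: [0.997, -0.075, 0.0, 0.0]
ft_force: [-5.5, -1.2, 13.9]
opening: 0.6
grasp_force: 6.9
```

Emit:
{"op": "play_rows", "data": {
  "series": [
    {"x": 0,"y": 0,"z": -0.001,"rx": 0,"ry": 0,"rz": 0},
    {"x": 0,"y": 0,"z": 0,"rx": 0,"ry": 0,"rz": 0}
  ]
}}

```text
time_s: 18.55
eef_pos: [541.9, 4.3, 284.6]
eef_rot: [0.997, -0.075, 0.0, 0.0]
ft_force: [-9.4, -1.8, 25.2]
opening: 0.1
grasp_force: 12.4
```

The lid is shut: contact is firm, with the fingertip at z = 98.7. I'll refine the box pose from the w7 rim corners and triangulate the loop bar.

Run:
```python
from h import *
s,R=st(); c=eyes.get_calibration('wrist'); T=np.array(c['camera_from_world'])
W=np.eye(4);W[:3,:3]=R;W[:3,3]=s['eef_pos']; tc=T@W
W7=np.eye(4);W7[:3,:3]=frame([-.001,-.001,-1],[-.147,-.989,.001]);W7[:3,3]=[551.7,-18.9,439.1]
k={'K':c['K'],'camera_from_world':tc@np.linalg.inv(W7)}
P=[onz(k,60+u/1.5,60+v/1.5,90)[:2] for u,v in((207,349),(459,349),(180,24),(469,22))]
fl,fr,bl,br=P;print([p.round(1) for p in P],'centre',np.mean(P,0),'yaw',np.arctan2(*(((bl+br)-(fl+fr))[::-1])), 'sizes',np.linalg.norm(fl-fr),np.linalg.norm(bl-br),np.linalg.norm(fl-bl))
cs,cd=[eyes.get_calibration(n) for n in('scene','side')]
def tri(a,b):
    (o,d),(p,e)=ray(cs,*a),ray(cd,*b); q=np.linalg.lstsq(np.c_[d,-e],p-o,rcond=None)[0]; A=o+q[0]*d;B=p+q[1]*e; return ((A+B)/2).round(1),np.linalg.norm(A-B).round(1)
cc=np.mean(P,0);ex=np.array([.989,-.149]);ey=np.array([.149,.989])
for n,a,b in(('bar -y',(314.5,212.3),(359.5,260.5)),):
    q,e=tri(a,b);print(n,q,e,'box k,y',(q[:2]-cc)@ex,(q[:2]-cc)@ey)
for lv in(-.65,-.8,-1.0):
    for y in(-26.5,26.5):
        pv=np.array([-101-12*np.cos(-lv-.105),65+12*np.sin(-lv-.105)]);ln=-1.37-lv;bar=pv+40.5*np.array([np.sin(ln),np.cos(ln)])
        w=np.r_[cc+bar[0]*ex+y*ey,bar[1]];print(lv,y,bar.round(),'scene',proj(cs,w).round(1),'side',proj(cd,w).round(1))
```

```text
t 18.55 q [-0.08  0.49  1.78 -0.    0.87  1.64] p [541.9   4.3 284.6] tool z [ 0.001 -0.001 -1.   ] y [-0.149 -0.989  0.001] F [-9.4 -1.8 25.2] open 0.1 grip 12.4
grasp pt [542.1   4.1 117.6] tip [542.1   4.1  98.6]
[array([507.9,  84.3]), array([487.5, -54.5]), array([674.9,  59.7]), array([655.4, -78.1])] centre [581.40900284   2.84029606] yaw -0.14259008299625653 sizes 140.31153225999665 139.21063977887425 168.72422549269737
bar -y [446.4  -2.5 109.4] 1.5 box k,y -132.72819970139435 -25.39789422277347
-0.65 -26.5 [-138.  102.] scene [314.3 212.8] side [361.6 262.8]
-0.65 26.5 [-138.  102.] scene [331.9 211.6] side [353.  277.6]
-0.8 -26.5 [-132.  107.] scene [314.4 213.2] side [359.6 260.6]
-0.8 26.5 [-132.  107.] scene [332.1 212. ] side [350.9 275.3]
-1.0 -26.5 [-123.  112.] scene [314.5 214.4] side [356.5 258. ]
-1.0 26.5 [-123.  112.] scene [332.3 213.2] side [347.7 272.6]
```

Emit:
{"op": "play_rows", "data": {
  "series": [
    {"x": 0,"y": 0,"z": 0.03,"rx": 0,"ry": 0,"rz": 0},
    {"x": -0.02,"y": 0.008,"z": 0.03,"rx": 0,"ry": 0,"rz": 0},
    {"x": -0.033,"y": 0.015,"z": 0,"rx": 0,"ry": 0,"rz": 0},
    {"x": -0.033,"y": 0.015,"z": 0,"rx": 0,"ry": 0,"rz": 0},
    {"x": -0.033,"y": 0.015,"z": 0,"rx": 0,"ry": 0,"rz": 0},
    {"x": 0,"y": 0,"z": 0,"rx": 0,"ry": 0,"rz": 0}
  ]
}}

```text
time_s: 19.15
eef_pos: [419.8, 58.5, 342.5]
eef_rot: [0.997, -0.074, -0.001, 0.0]
ft_force: [1.8, -0.0, -0.5]
opening: 0.3
grasp_force: 0.0
```

Emit:
{"op": "play_rows", "data": {
  "series": [
    {"x": 0,"y": 0.003,"z": -0.035,"rx": 0,"ry": 0,"rz": 0},
    {"x": 0,"y": 0.002,"z": -0.031,"rx": 0,"ry": 0,"rz": 0},
    {"x": 0.0148,"y": -0.0022,"z": 0,"rx": 0,"ry": 0,"rz": 0},
    {"x": 0.0138,"y": -0.0021,"z": 0,"rx": 0,"ry": 0,"rz": 0},
    {"x": 0.0138,"y": -0.0021,"z": 0,"rx": 0,"ry": 0,"rz": 0},
    {"x": 0.0138,"y": -0.0021,"z": 0,"rx": 0,"ry": 0,"rz": 0},
    {"x": 0,"y": 0,"z": 0,"rx": 0,"ry": 0,"rz": 0},
    {"x": 0,"y": 0,"z": 0,"rx": 0,"ry": 0,"rz": 0}
  ]
}}

```text
time_s: 19.95
eef_pos: [479.3, 53.8, 276.3]
eef_rot: [0.997, -0.075, -0.001, 0.0]
ft_force: [-2.5, 1.2, 2.5]
opening: 0.6
grasp_force: 1.8
```

```bash
cat >> h.py <<'E'
C=np.array([581.4,2.8]);EX=np.array([.989,-.146]);EY=np.array([.146,.989])
def box(q): return np.r_[(q[:2]-C)@EX,(q[:2]-C)@EY,q[2]].round(1)
E
python3 - <<'E'
from h import *
s,R=st();print(box(s['eef_pos']+186*R[:,2]))
E
```

```text
t 19.95 q [ 0.02  0.42  1.93 -0.    0.79  1.74] p [479.3  53.8 276.3] tool z [-0.001 -0.    -1.   ] y [-0.149 -0.989  0.   ] F [-2.5  1.2  2.5] open 0.6 grip 1.8
grasp pt [479.1  53.7 109.3] tip [479.1  53.7  90.3]
[-108.7   35.4   90.3]
```

Emit:
{"op": "play_rows", "data": {
  "series": [
    {"x": -0.02,"y": 0.003,"z": 0,"rx": 0,"ry": 0,"rz": 0},
    {"x": -0.03,"y": 0.0045,"z": 0,"rx": 0,"ry": 0,"rz": 0},
    {"x": -0.03,"y": 0.0045,"z": 0.04,"rx": 0,"ry": 0,"rz": 0},
    {"x": 0,"y": 0.02,"z": 0.04,"rx": 0,"ry": 0,"rz": 0},
    {"x": 0,"y": 0,"z": 0,"rx": 0,"ry": 0,"rz": 0}
  ]
}}

```text
time_s: 20.45
eef_pos: [399.8, 87.0, 360.6]
eef_rot: [0.997, -0.074, 0.004, -0.001]
ft_force: [0.6, -0.6, -0.9]
opening: 0.7
grasp_force: 0.0
```

Run:
```python
from h import *
s,R=st()
def line(im,c,pts,n=60):
    v=[]
    for a,b in zip(pts[:-1],pts[1:]):
        for f in np.linspace(0,1,n):
            q=np.array(a)+f*(np.array(b)-np.array(a)); u=proj(c,np.r_[C+q[0]*EX+q[1]*EY,q[2]]).round().astype(int)
            v.append(im[u[1],u[0]].astype(int).sum()/3)
    return round(np.mean(v)),round(np.min(v))
def loop(lv,ln):
    pv=np.array([-101-12*np.cos(-lv-.105),65+12*np.sin(-lv-.105)]);b=pv+40.5*np.array([np.sin(ln),np.cos(ln)])
    return [(pv[0],-26.5,pv[1]),(b[0],-26.5,b[1]),(b[0],26.5,b[1]),(pv[0],26.5,pv[1])]
for cam in('side','scene'):
    new=snap(cam,cam+'9');old=cv2.imread(f'pics/{"side0" if cam=="side" else "scene0"}.png');c=eyes.get_calibration(cam)
    print(cam,'out: old',line(old,c,loop(-.8,-.57)[1:3]),'new',line(new,c,loop(-.8,-.57)[1:3]),'| in: new',line(new,c,loop(-.8,.5)[1:3]))
    d=cv2.absdiff(cv2.cvtColor(new,cv2.COLOR_RGB2GRAY),cv2.cvtColor(old,cv2.COLOR_BGR2GRAY))
    if cam=='side':
        print('loop in px',[proj(c,np.r_[C+q[0]*EX+q[1]*EY,q[2]]).round() for q in loop(-.8,.5)]);print('out px',[proj(c,np.r_[C+q[0]*EX+q[1]*EY,q[2]]).round() for q in loop(-.8,-.57)])
        g=cv2.cvtColor(new,cv2.COLOR_RGB2GRAY)[246:290,328:368]
        print('\n'.join(''.join(' .:-=+*#%@'[min(9,v//26)] for v in r) for r in g))
        g=cv2.cvtColor(old,cv2.COLOR_BGR2GRAY)[246:290,328:368];print('OLD')
        print('\n'.join(''.join(' .:-=+*#%@'[min(9,v//26)] for v in r) for r in g))
```

```text
t 20.45 q [ 0.1   0.15  2.04 -0.    0.94  1.82] p [399.8  87.  360.6] tool z [ 0.008  0.001 -1.   ] y [-0.148 -0.989 -0.002] F [ 0.6 -0.6 -0.9] open 0.7 grip 0.0
grasp pt [401.2  87.1 193.6] tip [401.4  87.1 174.6]
side out: old (184, 100) new (101, 27) | in: new (245, 190)
loop in px [array([351., 266.]), array([344., 254.]), array([335., 269.]), array([342., 281.])]
out px [array([351., 266.]), array([360., 261.]), array([351., 275.]), array([342., 281.])]
@@@@@@@@@@@@@@@@@@@@@+=++++=........:==+
@@@@@@@@@@@@@@@@@@@@@=+++++=:-:........:
@@@@@@@@@@@@@@@@@@@@+*+++++-=-..........
@@@@@@@@@@@@@@@@@@@#*++++++:-:..........
@@@@@@@@@@@@@@@@@@@++++++++:..... .... .
@@@@@@@@@@@@@@@@@@**=+-=+++-.... ..... .
@@@@@@@@@@@@@@@@@%%+:...::-......=-.....
@@@@@@@@@@@@@@@@@+==............:-......
@@@@@@@@@@@@@@@@@#=:............:::.....
@@@@@@@@@@@@@@#@@*-................:-:..
@@@@@@@@@@@@@@=@@+::::................:-
@@@@@@@@@@@@@*%@+::::-=:................
@@@@@@@@@@@@#+@#=::::-#+:::.............
@@@@@@@@@@@@=@@*=::::::::::::::.........
@@@@@@@@@@@*%@*#:.:--:::::::::::::......
@@@@@@@@@@@+@%+*:..---
[... 2335 characters left out ...]
######%@+===============
@@@@%+#----==#@%#####*%%================
@@@@=#+---==+@@####**==-=======+========
@@@*+*----==@@%##**+====================
@@%=#----==+%@#+=+==-===================
@@==-+=--====*-++=--====================
@*===#%+======++=-======================
@=====+%@%*+-:=-:-----==================
*=======+#%%-=:--:.-=--=---=============
=============---:::======-==============
=============---:.---===--==============
====-======----:.:---==---==============
============--::.-:.=::--===============
============-:..:-::==:.================
========-==--:::::.-=--::::=============
==========---:.::..::--==::=============
scene out: old (178, 148) new (112, 95) | in: new (177, 153)
```

The ASCII crop shows the loop now lying on the keeper side: the bar's old outer line is gone, and the inner line from (344,254) to (335,269) is bright. Next I tilt the tool away from the keeper and press the lever.

Emit:
{"op": "play_rows", "data": {
  "series": [
    {"x": -0.003,"y": -0.018,"z": 0,"rx": -0.017,"ry": -0.115,"rz": 0},
    {"x": -0.003,"y": -0.019,"z": 0,"rx": -0.017,"ry": -0.115,"rz": 0},
    {"x": -0.004,"y": -0.019,"z": 0,"rx": -0.017,"ry": -0.115,"rz": 0},
    {"x": 0,"y": 0,"z": -0.035,"rx": 0,"ry": 0,"rz": 0},
    {"x": 0,"y": 0,"z": -0.031,"rx": 0,"ry": 0,"rz": 0},
    {"x": 0,"y": 0,"z": 0,"rx": 0,"ry": 0,"rz": 0}
  ]
}}

```text
time_s: 21.15
eef_pos: [387.9, 29.4, 286.7]
eef_rot: [0.983, -0.074, 0.169, 0.013]
ft_force: [0.3, 0.7, 0.6]
opening: 0.3
grasp_force: 0.0
```

Run:
```python
from h import *
s,R=st();t=s['eef_pos']+186*R[:,2];print(box(t))
tb=box(t)
for k,z in((-131,85),(-131,69.6),(-132.5,54),(-130,43),(-124.8,33.9),(-118.7,31.1),(-114,31)):
    d=(k-tb[0])*EX+(0-tb[1])*EY; print(d.round(1),round(z-tb[2],1)); tb=np.array([k,0,z])
```

```text
t 21.15 q [-0.04  0.22  2.22 -0.11  0.36  1.78] p [387.9  29.4 286.7] tool z [ 0.33  -0.051 -0.943] y [-0.15  -0.989  0.001] F [0.3 0.7 0.6] open 0.3 grip 0.0
grasp pt [443.   20.9 129.3] tip [449.3  20.  111.4]
[-133.2   -2.3  111.4]
[2.5 2. ] -26.4
[0. 0.] -15.4
[-1.5  0.2] -15.6
[ 2.5 -0.4] -11.0
[ 5.1 -0.8] -9.1
[ 6.  -0.9] -2.8
[ 4.6 -0.7] -0.1
```

Emit:
{"op": "play_rows", "data": {
  "series": [
    {"x": 0.0256,"y": -0.002,"z": -0.008,"rx": 0.019,"ry": 0.129,"rz": 0},
    {"x": 0.0005,"y": 0,"z": -0.012,"rx": 0,"ry": 0,"rz": 0},
    {"x": 0,"y": 0,"z": -0.014,"rx": 0,"ry": 0,"rz": 0},
    {"x": -0.001,"y": 0,"z": -0.015,"rx": 0,"ry": 0,"rz": 0},
    {"x": 0,"y": 0,"z": 0,"rx": 0,"ry": 0,"rz": 0}
  ]
}}

```text
time_s: 21.65
eef_pos: [414.2, 27.7, 240.7]
eef_rot: [0.991, -0.074, 0.107, 0.008]
ft_force: [-0.1, -0.2, 1.0]
opening: 0.7
grasp_force: 0.0
```

Run:
```python
from h import *
s,R=st();print(box(s['eef_pos']+186*R[:,2]))
```

```text
t 21.65 q [-0.04  0.37  2.16 -0.06  0.39  1.73] p [414.2  27.7 240.7] tool z [ 0.212 -0.032 -0.977] y [-0.149 -0.989  0.   ] F [-0.1 -0.2  1. ] open 0.7 grip 0.0
grasp pt [449.5  22.3  77.6] tip [453.6  21.7  59. ]
[-1.292e+02  1.000e-01  5.900e+01]
```

Emit:
{"op": "play_rows", "data": {
  "series": [
    {"x": -0.001,"y": 0,"z": -0.008,"rx": 0,"ry": 0,"rz": 0},
    {"x": 0,"y": 0,"z": -0.007,"rx": 0,"ry": 0,"rz": 0},
    {"x": 0.0025,"y": -0.0004,"z": -0.0045,"rx": 0,"ry": 0,"rz": 0},
    {"x": 0.0025,"y": -0.0004,"z": -0.0045,"rx": 0,"ry": 0,"rz": 0}
  ]
}}

```text
time_s: 22.05
eef_pos: [418.4, 27.0, 217.2]
eef_rot: [0.991, -0.074, 0.108, 0.008]
ft_force: [-0.7, -0.5, 1.3]
opening: 0.5
grasp_force: 0.7
```

Emit:
{"op": "play_rows", "data": {
  "series": [
    {"x": 0.003,"y": -0.0005,"z": -0.0015,"rx": 0,"ry": 0,"rz": 0},
    {"x": 0.003,"y": -0.0005,"z": -0.0015,"rx": 0,"ry": 0,"rz": 0},
    {"x": 0.003,"y": -0.0005,"z": 0,"rx": 0,"ry": 0,"rz": 0},
    {"x": 0,"y": 0,"z": 0,"rx": 0,"ry": 0,"rz": 0}
  ]
}}

```text
time_s: 22.45
eef_pos: [427.6, 25.5, 214.3]
eef_rot: [0.991, -0.074, 0.109, 0.008]
ft_force: [0.4, -0.4, 0.2]
opening: 0.5
grasp_force: 0.0
```

Run:
```python
from h import *
s,R=st();print(box(s['eef_pos']+186*R[:,2]))
```

```text
t 22.45 q [-0.04  0.45  2.14 -0.07  0.34  1.74] p [427.6  25.5 214.3] tool z [ 0.214 -0.032 -0.976] y [-0.149 -0.989 -0.   ] F [ 0.4 -0.4  0.2] open 0.5 grip 0.0
grasp pt [463.3  20.1  51.2] tip [467.4  19.5  32.7]
[-115.2   -0.2   32.7]
```

Emit:
{"op": "play_rows", "data": {
  "series": [
    {"x": 0.003,"y": -0.0004,"z": 0,"rx": 0,"ry": 0,"rz": 0},
    {"x": 0,"y": 0,"z": 0,"rx": 0,"ry": 0,"rz": 0}
  ]
}}

```text
time_s: 22.65
eef_pos: [430.0, 25.2, 214.1]
eef_rot: [0.991, -0.074, 0.108, 0.008]
ft_force: [-1.8, 0.3, 1.1]
opening: 0.3
grasp_force: 1.1
```

Emit:
{"op": "play_rows", "data": {
  "series": [
    {"x": 0.002,"y": -0.0003,"z": 0,"rx": 0,"ry": 0,"rz": 0},
    {"x": 0,"y": 0,"z": 0,"rx": 0,"ry": 0,"rz": 0}
  ]
}}

```text
time_s: 22.85
eef_pos: [431.0, 25.0, 213.9]
eef_rot: [0.992, -0.074, 0.106, 0.008]
ft_force: [-9.3, 2.0, 6.9]
opening: 0.6
grasp_force: 5.1
```

Emit:
{"op": "play_rows", "data": {
  "series": [
    {"x": -0.015,"y": 0.002,"z": 0,"rx": 0,"ry": 0,"rz": 0},
    {"x": -0.03,"y": 0.004,"z": 0,"rx": 0,"ry": 0,"rz": 0},
    {"x": -0.02,"y": 0.01,"z": 0.04,"rx": 0,"ry": 0,"rz": 0},
    {"x": -0.01,"y": 0.03,"z": 0.045,"rx": 0,"ry": 0,"rz": 0},
    {"x": -0.01,"y": 0.035,"z": 0.035,"rx": 0,"ry": 0,"rz": 0},
    {"x": 0,"y": 0.04,"z": 0.02,"rx": 0,"ry": 0,"rz": 0},
    {"x": 0,"y": 0,"z": 0,"rx": 0,"ry": 0,"rz": 0}
  ]
}}

```text
time_s: 23.55
eef_pos: [348.3, 146.0, 352.8]
eef_rot: [0.991, -0.072, 0.112, 0.006]
ft_force: [0.3, -1.0, -0.1]
opening: 0.6
grasp_force: 0.0
```

Run:
```python
from h import *
s,R=st()
c=eyes.get_calibration('side'); new=snap('side','side10'); g=cv2.cvtColor(new,cv2.COLOR_RGB2GRAY)
P=lambda *q: proj(c,np.r_[C+q[0]*EX+q[1]*EY,q[2]]).round().astype(int)
for n,q in dict(bar_m=(-92.5,-26.5,96),bar_p=(-92.5,26.5,96),legfoot_m=(-100,-26.5,53),legfoot_p=(-100,26.5,53),tip_m=(-100,-18,25),tip_p=(-100,18,25),lid_m=(-85,-70,98),lid_p=(-85,70,98)).items(): print(n,P(*q))
print('\n'.join(''.join(' .:-=+*#%@'[min(9,v//26)] for v in r) for r in g[246:298,322:366]))
# mat / pot / bystanders check versus the first picture
old=cv2.imread('pics/side0.png')[:,:,::-1]
d=cv2.absdiff(new,old).max(2)
for n,(x,y) in dict(beaker=(648,-225),jar=(654,222),tin=(377,126),cup=(503,482),pliers=(375,350),hammer=(405,-474)).items():
    u,v=proj(c,[x,y,30]).astype(int);print(n,(u,v),np.median(d[v-15:v+15,u-15:u+15]))
hsv=cv2.cvtColor(new,cv2.COLOR_RGB2HSV);m=cv2.inRange(hsv,(10,80,120),(25,200,255))
for k in cv2.findContours(m,0,1)[0]:
    if cv2.contourArea(k)>60: print('cork',cv2.boundingRect(k),onz(c,*k[:,0].mean(0),4).round())
print('pot foot px',proj(c,[520,-273,4]),'rim',proj(c,[520,-273,82]))
```

```text
t 23.55 q [ 0.3   0.08  2.16 -0.14  0.7   2.11] p [348.3 146.  352.8] tool z [ 0.221 -0.029 -0.975] y [-0.145 -0.989 -0.003] F [ 0.3 -1.  -0.1] open 0.6 grip 0.0
grasp pt [385.1 141.2 190. ] tip [389.3 140.6 171.4]
bar_m [345 258]
bar_p [336 272]
legfoot_m [346 270]
legfoot_p [338 284]
tip_m [345 279]
tip_p [339 289]
lid_m [349 245]
lid_p [325 283]
@@@@@@@@@@@@@@@@@@@@@@@@@@@+=+++++++++++++++
@@@@@@@@@@@@@@@@@@@@@@@@@@@=++++++++++++++++
@@@@@@@@@@@@@@@@@@@@@@@@@@+*++++++++++++++++
@@@@@@@@@@@@@@@@@@@@@@@@@#*+++++++++++++++++
@@@@@@@@@@@@@@@@@@@@@@@@@+=+++++++++++++++++
@@@@@@@@@@@@@@@@@@@@@@@@**=+++++++++++++++++
@@@@@@@@@@@@@@@@@@@@@@@%%+=+++++++++++++++++
@@@@@@@@@@@@@@@@@@@@@@@+=+=+++++++++++++++++
@@@@@@@@@@@@@@@@@@@@@@*==+++++++++++++++++++
@@@@@@@@@@@@@@@@@@@@#@+==+++++++++++++++++++
@@@@@@@@@@@@@@@@@@@@=+*+=+++++++++++++++++++
@@@@@@@@@@@@@@@@@@@*=+++++++++++++++++++++++
@@@@@@@@@@@@@@@@@@#===%@++++++++++++++++++++
@@@@@@@@@@@@@@@@@@=-=+@#+=++++++++++++++++++
@@@@@@@@@@@@@@@@@*=-=@@**+++++++++++++++++++
@@@@@@@@@@@@@@@@@===%@*@%+++++++++++++++++++
@@@@@@@@@@@@@@@@*-=#@%%@=##++
[... 1435 characters left out ...]
=====++++=::-+++-...
***++=====-::::::::==========+*+++=--+++++-.
***++=====::::::::==========+++++++++++++++=
***+===+==::==::===========+++++++++++++++++
beaker (np.int64(310), np.int64(208)) 12.0
jar (np.int64(248), np.int64(328)) 11.0
tin (np.int64(371), np.int64(327)) 54.0
cup (np.int64(265), np.int64(456)) 5.0
pliers (np.int64(346), np.int64(414)) 13.0
hammer (np.int64(407), np.int64(175)) 29.0
cork (326, 232, 25, 15) [ 538. -161.    4.]
cork (341, 205, 33, 21) [ 516. -259.    4.]
cork (366, 170, 31, 10) [ 491. -484.    4.]
cork (404, 76, 105, 47) [  309. -1055.     4.]
cork (415, 0, 222, 66) [  150. -1768.     4.]
pot foot px [356.06544742 213.72916467] rim [358.08019077 194.11286408]
```

Emit:
{"op": "play_rows", "data": {
  "series": [
    {"x": -0.015,"y": 0.03,"z": 0.03,"rx": 0,"ry": 0,"rz": 0},
    {"x": -0.025,"y": 0.04,"z": 0.01,"rx": 0,"ry": 0,"rz": 0},
    {"x": -0.025,"y": 0.04,"z": 0,"rx": 0,"ry": 0,"rz": 0},
    {"x": -0.025,"y": 0.04,"z": 0,"rx": 0,"ry": 0,"rz": 0},
    {"x": -0.025,"y": 0.04,"z": 0,"rx": 0,"ry": 0,"rz": 0},
    {"x": -0.025,"y": 0.04,"z": 0,"rx": 0,"ry": 0,"rz": 0},
    {"x": 0,"y": 0,"z": 0,"rx": 0,"ry": 0,"rz": 0}
  ]
}}

```text
time_s: 24.3
eef_pos: [206.5, 375.2, 388.8]
eef_rot: [0.992, -0.072, 0.108, 0.008]
ft_force: [0.2, -0.2, 0.5]
opening: 0.7
grasp_force: 0.0
```

Run:
```python
from h import *
st()
for cam in('side','scene'):
    c=eyes.get_calibration(cam); new=snap(cam,cam+'11'); old=cv2.imread(f'pics/{cam}0.png')[:,:,::-1]
    go,gn=[cv2.cvtColor(np.ascontiguousarray(i),cv2.COLOR_RGB2GRAY).astype(np.float32) for i in(old,new)]
    for n,(x,y,z,w) in dict(beaker=(648,-225,50,24),jar=(654,222,30,18),tin=(377,126,14,18),cup=(503,482,55,26),pliers=(375,350,8,30),hammer=(440,-480,10,36),mandrel=(760,-25,11,30)).items():
        u,v=proj(c,[x,y,z]).astype(int);a=go[v-w:v+w,u-w:u+w];t=gn[v-w+6:v+w-6,u-w+6:u+w-6]
        r=cv2.matchTemplate(a,t,cv2.TM_CCOEFF_NORMED);_,mx,_,l=cv2.minMaxLoc(r);print(cam,n,(u,v),'match',round(mx,2),'shift',6-l[0],6-l[1])
    hsv=cv2.cvtColor(new,cv2.COLOR_RGB2HSV);u,v=proj(c,[520,-273,82]).round();print('pot rim expected',u,v)
    g=gn.astype(int);u,v=int(u),int(v)
    if cam=='side': print('\n'.join(''.join(' .:-=+*#%@'[min(9,q//26)] for q in r) for r in g[v-14:v+40,u-28:u+28]))
```

```text
t 24.3 q [ 1.    0.14  1.98 -0.24  0.95  2.85] p [206.5 375.2 388.8] tool z [ 0.213 -0.032 -0.977] y [-0.145 -0.989  0.   ] F [ 0.2 -0.2  0.5] open 0.7 grip 0.0
grasp pt [242.  370.  225.7] tip [246.  369.4 207.2]
side beaker (np.int64(310), np.int64(203)) match 1.0 shift 0 0
side jar (np.int64(248), np.int64(328)) match 1.0 shift 0 0
side tin (np.int64(370), np.int64(331)) match 1.0 shift 0 0
side cup (np.int64(264), np.int64(451)) match 1.0 shift 0 0
side pliers (np.int64(346), np.int64(418)) match 0.98 shift 0 0
side hammer (np.int64(396), np.int64(176)) match 0.98 shift 0 0
side mandrel (np.int64(249), np.int64(250)) match 0.88 shift 3 1
pot rim expected 358.0 194.0
=======+============+=====-================+=-=::::::...
===+==+=============+=====:=========================-:::
+====+=====================--=====-======+==============
=====+=============+========---:::-======+==============
=====+==================================================
====+===================================================
==================+======+==+===========================
======================
[... 2430 characters left out ...]
=+++++++++++=++++=+====+====+++=====+==+=====+=+=======
=+++++***++++++++=+===+++====++=+======++======++=======
+*##%%%%%%%#**+++======++===+++=+===+==+=======+++======
%%%%%%%%%@%%%%%*+====+++===+++======+==+======++========
scene beaker (np.int64(252), np.int64(295)) match 0.96 shift 0 0
scene jar (np.int64(405), np.int64(269)) match 1.0 shift 0 0
scene tin (np.int64(349), np.int64(207)) match 1.0 shift 0 0
scene cup (np.int64(470), np.int64(209)) match 1.0 shift 0 0
scene pliers (np.int64(414), np.int64(196)) match 0.61 shift 0 1
scene hammer (np.int64(161), np.int64(260)) match 1.0 shift 0 0
scene mandrel (np.int64(331), np.int64(322)) match 0.96 shift -2 -6
pot rim expected 228.0 255.0
```

```bash
python3 -c "
from rig import sign_off
print(sign_off())"
```

```text
the job is handed in; nothing more can be done
None
```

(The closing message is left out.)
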